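Complete the row of canisters on the pantry riser

TASK

Complete the row on the white riser: set the standing canister and the lying one between the two already there, so that heights fall from tallest to shortest, all upright and square, bars along the row, fronts in line, and the tallest, second and third snug against one another. On the way, stand the lying canister upright on the worktop and let go of it, then take it again. Leave the two canisters already there where they stand (a nudge of a few millimetres is fine) and do not disturb the mug, jar and bottle.

Things in the scene. Friction and masses are not known exactly. Their poses are not given: they have to be found in the camera images.
- riser: Fixed low white shelf, 104 deep (x), 296 long (y, the row). Origin: centre of underside. Board top 50 mm above the worktop. End cheeks 12 mm thick, 84 mm above the worktop, 272 mm between them (24 mm slack for four tins). Back (+x) rail 10 mm thick, top at 84 mm; front lip 6 mm thick, top at 60 mm; between them free from x -46 to +42 mm.
- tallest: Square dark tin, 62 x 62 mm, top 14 mm a wooden lid as wide; centred on the lid a wooden grip bar 22 thick x 46 long x 28 mm high. 136 mm tall, 164 with bar, 0.4 kg. Stands on the riser at either end, up to 5 mm off the cheek. Origin: centre of underside; z up, y along its bar and the row.
- shortest: Square dark tin, 62 x 62 mm, top 14 mm a wooden lid as wide; centred on the lid a wooden grip bar 22 thick x 46 long x 28 mm high. 82 mm tall, 110 with bar, 0.26 kg. Stands on the riser at the end opposite the tallest, up to 5 mm off the cheek. Origin: centre of underside; z up, y along its bar and the row.
- second: Square dark tin, 62 x 62 mm, top 14 mm a wooden lid as wide; centred on the lid a wooden grip bar 22 thick x 46 long x 28 mm high. 118 mm tall, 146 with bar, about 0.34 kg. Stands on the worktop, left or right before the riser; goes next to the tallest. Origin: centre of underside; z up, y along its bar.
- third: Square dark tin, 62 x 62 mm, top 14 mm a wooden lid as wide; centred on the lid a wooden grip bar 22 thick x 46 long x 28 mm high. 100 mm tall, 128 with bar, about 0.3 kg. Lies on its side, opposite side from the second; goes between second and shortest, too narrow for fingers beside it: hold its bar. Origin: centre of its bottom face; its x runs from bottom to bar (level now, up when it stands), y along its bar (level), z across the bar (up now).
- mug: White mug, 80 mm wide, 85 mm high, standing between the two sides in front of the riser; a bystander. Origin: centre of its underside.
- jar: Glass jar with a wooden lid, 84 mm wide, 120 mm high, left of the riser; a bystander. Origin: centre of its underside.
- oil: Green bottle, 64 mm wide, 200 mm high, right of the riser; a bystander. Origin: centre of its underside.
There are look-alikes about, which are no part of the job. Leave any orange or purple look-alike of the second alone.

How it is judged:
By the outcome, as a careful person would: the job done as asked, in the order asked, and still so for the second after the job is handed in, with the robot touching nothing.
It also fails if it takes over 72 s, if anything falls off the work surface, if the arm or the gripper's body presses on something with over 40 N, if the wrist force passes 120 N, or if a joint passes its speed limit or range.

ROBOT

A 6-joint arm with a two-finger parallel gripper is mounted at the origin on the work surface. World frame = base frame: x ahead of the robot, y to its left, z up, the work surface at z = 0. Lengths are in m, angles in rad, forces in N, time in s.
With the tool pointing down it reaches from about 0.35 to 0.775 m from the base axis. Payload 7.3 kg.
Tool frame: the origin (TCP) lies at the very end of the fingers, on their centre line; the grasp point (between the pads) lies 19 mm behind it; z points along the fingers, y is the line along which they close (so a half turn about z gives the same grasp; the last joint's range is limited). The gripper opens to 92 mm and grips with 3 to 60 N. Pads are 19 mm wide; open, the fingers measure 130 mm over their backs; the gripper's body (75 mm by 190 mm) begins 47 mm behind the grasp point.
Start: joints at [-1.272, 0.342, 1.524, -0, 1.275, -0.146], TCP at [0.226, -0.474, 0.227] pointing down, gripper open.
Joint ranges: [-2.53, 2.53], [-0.77, 2.02], [0.04, 2.7], [-1, 4.14], [0.28, 2.66], [-3.11, 3.11]. Speed limits (rad/s): [2.57, 2.57, 3.14, 3.14, 3.14, 3.14].

INTERFACE

Orientations are given as [roll, pitch, yaw] about the fixed x, y, z axes, in that order (R = Rz(yaw) Ry(pitch) Rx(roll)).
In Python, from cell import observe, read_camera, get_calibration, hand_in, search_frame gives the robot as it stands.
- The arm moves only by the tool step_arm, never from a script. Its argument "commands" is a list of rows, each an object with "translation": the shift along the tool's x, y, z in mm, a list of three; "roll": the turn about the tool's z in rad. In form: [{"translation": [x, y, z], "roll": roll}, ...]. A call has 1 to 20 rows; each row shifts and turns the commanded pose from where the row before left it, along the tool's axes as they then stand; what a row does not reach is not made up. A row lasts 1/12 s, in which the tool goes at most 41.7 mm and 7.16 degrees, less where a joint would pass 70% of its speed; a pose out of reach is approached as far as the arm can. A call is refused whole if a number of a shift passes 41.7 or a number of a turn 0.125, either way. A call with a gripper value outside its range is refused whole. "fingers" is the opening, from 0 (shut) to 1 (fully open), set as the call begins (left out, the last holds). The fingers move at their own pace and stop on an object; "grip_force" is the grip in N (left out, the last holds). Time passes only in rows, so rows that do not move let the fingers close. It gives the time, the measured TCP pose, the force, the opening and the grip force at its end, in the units of the state.
- observe(): the state, without advancing time (a new reading comes with each control period).
- read_camera(name): name is "scene" or "top"; returns the picture (400x640x3 uint8, red, green, blue); there is no depth.
- get_calibration(name): a dict with "camera_matrix" (3x3 intrinsics, pixels), "world_from_camera" (4x4, takes a point from camera to world coordinates). Camera axes: x right, y up, looking along -z (the intrinsics and any distortion apply to the point x, -y, -z); pixel columns grow to the right and rows downward; lengths in m; the calibration is good to about 2 mm. A picture is of the moment at which its call begins. get_calibration takes no time and is no camera call.
- hand_in(): hands the job in; it is judged then, once.
Trained networks look in the newest picture that a camera, given by its name, has taken for a name from the list of things; names that differ only in an ending like _2 or _b are one class to them, and where a whole thing is asked for, a point or a joint stands for the part that bears it (a point fixed in the world has none). Each returns a list of dicts, best first, with "confidence" (0 to 1); they miss things now and then, are a little off and sometimes report something else, mostly with a low value. They report only what shows in the picture. A call takes as long as a camera call. They do not tell look-alikes from the thing itself.
- search_frame(camera, name): "at" ([x, y, z] in m, in world coordinates, good to about 4 mm: the middle of the surface that is visible of it).
The state is a dict: "time": time; "qpos": joint angles; "qvel": joint speeds; "joint_efforts": joint torques, N m; "tool_pos": TCP position; "tool_rot": TCP orientation; "contact_force": force on the tool from outside, world axes, zero at the start; "torque": the same for the moment, N m; "opening": finger opening in m; "grip_force": force on a finger pad.
Only numpy, scipy, OpenCV 4.12 (cv2) and the standard library are available. Lean on these libraries where they do the work, as an engineer would, in place of code of your own. Each camera call takes 0.05 s, during which the arm holds its last target. There are 200 camera calls.

## Working session

There is one attempt and no reset: what is moved stays moved. The work goes in short steps, Python scripts to look and compute and a tool call to move; the robot and the scene stay as the last step left them, time stands still between calls to the robot, and variables do not carry over. Pictures are saved under pics/ and viewed, at most 10 in all, crops included, and the job is handed in when it is done.

Besides the shell and the picture viewer there is one more tool, called after "Call:" as a command line: name --argument value ..., lists and objects as JSON in quotes. step_arm: Moves the arm, as the interface text tells. Its arguments: {"type":"object","properties":{"commands":{"type":"array"},"fingers":{"type":"number"},"grip_force":{"type":"number"}},"required":["commands"]}

```bash
ls; mkdir -p pics
python3 - <<'E'
from cell import *
import cv2,numpy as np
for c in ("scene","top"):
    im=read_camera(c); cv2.imwrite(f"pics/{c}0.png",im[:,:,::-1])
    k=get_calibration(c); print(c,{a:np.round(b,4).tolist() if not isinstance(b,str) else b for a,b in k.items()})
    for n in ("riser","tallest","second","third","shortest","mug","jar","oil"):
        print(n,[(np.round(d["at"],3).tolist(),round(d["confidence"],2)) for d in search_frame(c,n)])
s=observe();print(s)
E
```

```text
pics
scene {'camera_matrix': [[381.0305, 0.0, 323.9882], [0.0, 381.0305, 197.4356], [0.0, 0.0, 1.0]], 'world_from_camera': [[-0.1136, -0.7209, 0.6836, 1.0578], [0.9934, -0.0952, 0.0648, 0.042], [0.0183, 0.6865, 0.7269, 0.6887], [0.0, 0.0, 0.0, 1.0]]}
riser [([0.689, -0.01, 0.052], 0.59)]
tallest [([0.672, 0.091, 0.168], 0.74)]
second [([0.449, 0.199, 0.095], 0.89), ([0.308, 0.238, 0.113], 0.86), ([0.42, 0.303, 0.095], 0.57)]
third [([0.458, -0.279, 0.052], 0.9), ([0.659, 0.321, 0.094], 0.58)]
shortest [([0.671, -0.109, 0.13], 0.75)]
mug [([0.45, -0.023, 0.054], 0.73)]
jar [([0.66, 0.32, 0.096], 0.72)]
oil [([0.637, -0.324, 0.11], 0.67)]
top {'camera_matrix': [[373.6209, 0.0, 319.3777], [0.0, 373.6209, 199.7847], [0.0, 0.0, 1.0]], 'world_from_camera': [[-0.0283, 0.9976, -0.063, 0.4136], [-0.9993, -0.0268, 0.0255, 0.0049], [0.0238, 0.0637, 0.9977, 0.9874], [0.0, 0.0, 0.0, 1.0]]}
riser [([0.643, -0.011, 0.052], 0.97)]
tallest [([0.629, 0.089, 0.185], 0.63)]
second [([0.424, 0.19, 0.118], 0.76), ([0.292, 0.231, 0.117], 0.68)]
third [([0.437, -0.278, 0.059], 0.66)]
shortest [([0.64, -0.109, 0.13], 0.91)]
mug [([0.428, -0.021, 0.006], 0.72)]
jar [([0.627, 0.32, 0.117], 0.89)]
oil [([0.612, -0.322, 0.129], 0.8)]
{'time': 0.9, 'qpos': array([-1.27199015e+00,  3.42002952e-01,  1.52407923e+00,  1.87710428e-05,
        1.27538523e+00, -1.46013828e-01]), 'qvel': array([ 0.00116133,  0.00104242,  0.00109593,  0.00023984,  0.00140001,
       -0.00036598]), 'joint_efforts': array([-5.28651162e-04, -4.31131232e+01, -2.44476593e+01,  7.16348318e-02,
        4.81034943e-02,  8.22005973e-06]), 'tool_pos': array([ 0.225934  , -0.47393533,  0.22674624]), 'tool_rot': array([3.14146613e+00, 4.55365337e-07, 4.44814538e-01]), 'contact_force': array([-0.67787304, -0.84552629, -0.01035069]), 'torque': array([-0.0275609 ,  0.04358653, -0.02263174]), 'grip_force': 0.0, 'opening': 0.09218902947415752}
```

View pics/scene0.png

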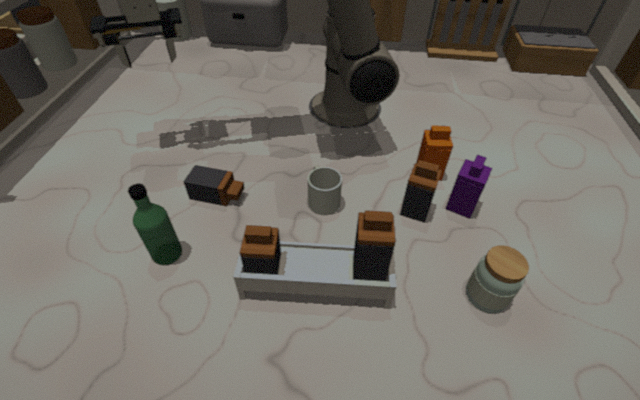

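View pics/top0.png

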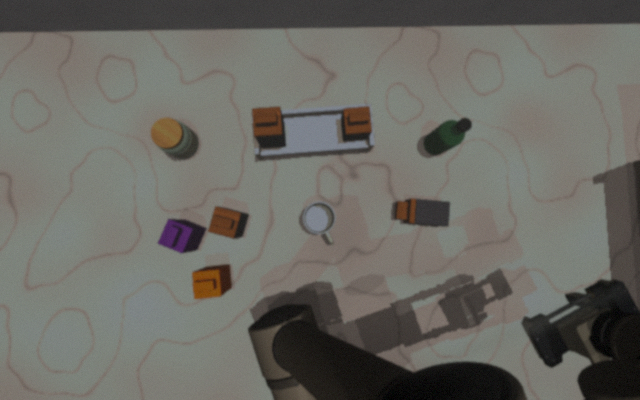

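Candidates for the second are the dark tin with wooden lid (scene 420,190; top 228,222), the orange one (scene 435,150; top 210,283) and the purple one (scene 468,188; top 180,236). By the description I choose the dark one. The lying third is at scene 213,186 and top 422,212. Next I fit poses by matching model silhouettes.

```bash
cat > h.py <<'E'
import cv2,numpy as np
from scipy.optimize import minimize
from scipy.spatial.transform import Rotation as R
from cell import *
CAL={c:get_calibration(c) for c in("scene","top")}
def proj(c,P):
    M=np.linalg.inv(CAL[c]["world_from_camera"]); q=np.atleast_2d(P)@M[:3,:3].T+M[:3,3]
    q=q*[1,-1,-1]; u=q@np.array(CAL[c]["camera_matrix"]).T; return u[:,:2]/u[:,2:]
def box(cx,cy,z0,z1,lx,ly):
    return np.array([[cx+a*lx/2,cy+b*ly/2,z] for z in(z0,z1) for a,b in((-1,-1),(1,-1),(1,1),(-1,1))])
def tin(h): # dark body, lid, bar in tin frame (bottom centre, z up, bar along y)
    return [box(0,0,0,h-.014,.062,.062),box(0,0,h-.014,h,.062,.062),box(0,0,h,h+.028,.022,.046)]
def place(B,x,y,z,yaw,lying=False):
    Rz=R.from_euler('z',yaw).as_matrix()
    if lying: # tin axis -> local +x, bar stays along y, bottom at origin
        B=[np.c_[b[:,2],b[:,1],-b[:,0]+.031] for b in B]
    return [b@Rz.T+[x,y,z] for b in B]
S=4
def hullmask(c,boxes,roi):
    x0,y0,x1,y1=roi; m=np.zeros(((y1-y0)*S,(x1-x0)*S),np.uint8)
    for b in boxes:
        p=(proj(c,b)-[x0,y0]+.5)*S-.5
        cv2.fillConvexPoly(m,cv2.convexHull(np.round(p*16).astype(np.int32)),255,cv2.LINE_AA,4)
    return cv2.resize(m,(x1-x0,y1-y0),interpolation=cv2.INTER_AREA)/255.
EDGE=[(0,1),(1,2),(2,3),(3,0),(4,5),(5,6),(6,7),(7,4),(0,4),(1,5),(2,6),(3,7)]
def overlay(c,im,boxes,roi,k):
    x0,y0,x1,y1=roi; o=cv2.resize(im[y0:y1,x0:x1,::-1],None,fx=k,fy=k,interpolation=cv2.INTER_CUBIC)
    o=np.clip(o.astype(float)*1.3,0,255).astype(np.uint8)
    for b in boxes:
        p=(proj(c,b)-[x0,y0]+.5)*k-.5
        for i,j in EDGE: cv2.line(o,tuple(int(v) for v in p[i].round()),tuple(int(v) for v in p[j].round()),(255,255,0),1)
    return o
def woodmask(im):
    hsv=cv2.cvtColor(im,cv2.COLOR_RGB2HSV); h,s,v=[hsv[...,i].astype(int) for i in range(3)]
    return ((h<18)&(s>120)&(v>45)).astype(float)
def fit(ims,h,g,z,lying=False,cams=("top","scene"),wood=woodmask):
    W={c:wood(ims[c]) for c in cams}
    def rois(c):
        p=proj(c,np.vstack(place(tin(h),*g[:2],z,g[2],lying)))
        a=np.floor(p.min(0)-9).astype(int);b=np.ceil(p.max(0)+9).astype(int);return (*a,*b)
    RO={c:rois(c) for c in cams}
    def cost(p):
        t=0
        for c in cams:
            x0,y0,x1,y1=RO[c]; m=hullmask(c,place(tin(h),p[0],p[1],z,p[2],lying)[1:],RO[c])
            t+=np.abs(m-W[c][y0:y1,x0:x1]).sum()
        return t
    best=min((minimize(cost,[g[0],g[1],g[2]+d],method='Nelder-Mead',options=dict(initial_simplex=np.array([[g[0],g[1],g[2]+d],[g[0]+.008,g[1],g[2]+d],[g[0],g[1]+.008,g[2]+d],[g[0],g[1],g[2]+d+.15]]),xatol=1e-4,fatol=.05)) for d in(-.2,0,.2)),key=lambda r:r.fun)
    return best.x,best.fun,RO
E
cat > m1.py <<'E'
from h import *
ims={c:cv2.imread(f"pics/{c}0.png")[:,:,::-1].copy() for c in("scene","top")}
for c,pts in (("top",[(228,216),(268,115),(205,275)]),("scene",[(426,172),(433,135)])):
    print(c,[cv2.cvtColor(ims[c][v:v+1,u:u+1],cv2.COLOR_RGB2HSV)[0,0].tolist() for u,v in pts])
out=[]
for n,h,g,z,ly in (("tallest",.136,(.64,.09,0),.05,0),("shortest",.082,(.64,-.11,0),.05,0),("second",.118,(.425,.19,-.2),0,0),("third",.1,(.43,-.34,1.57),0,1)):
    for cams in (("top","scene"),("top",),("scene",)):
        p,f,RO=fit(ims,h,g,z,ly,cams); print(n,cams,np.round(p,4),round(f,1))
        if len(cams)==2:
            for c in cams: out.append(cv2.resize(overlay(c,ims[c],place(tin(h),p[0],p[1],z,p[2],ly),RO[c],5),(200,280)))
cv2.imwrite("pics/ov1.png",np.vstack([np.hstack(out[:4]),np.hstack(out[4:])]))
E
python3 m1.py
```

```text
top [[10, 167, 101], [12, 155, 94], [15, 222, 131]]
scene [[5, 135, 49], [13, 222, 77]]
tallest ('top', 'scene') [0.6374 0.0928 0.0114] 578.4
tallest ('top',) [0.6396 0.094  0.1155] 194.9
tallest ('scene',) [ 0.6372  0.0926 -0.0134] 377.6
shortest ('top', 'scene') [ 0.6508 -0.1113  0.0632] 535.7
shortest ('top',) [ 0.6515 -0.1096  0.0184] 195.4
shortest ('scene',) [ 0.6516 -0.1129  0.1031] 336.7
second ('top', 'scene') [ 0.4212  0.2063 -0.3194] 780.8
second ('top',) [ 0.424   0.2041 -0.2282] 116.1
second ('scene',) [ 0.3773  0.2204 -0.2505] 504.3
third ('top', 'scene') [ 0.4415 -0.3461  1.5821] 421.7
third ('top',) [ 0.4379 -0.344   1.5508] 133.4
third ('scene',) [ 0.4444 -0.3493  1.6616] 265.2
```

View pics/ov1.png

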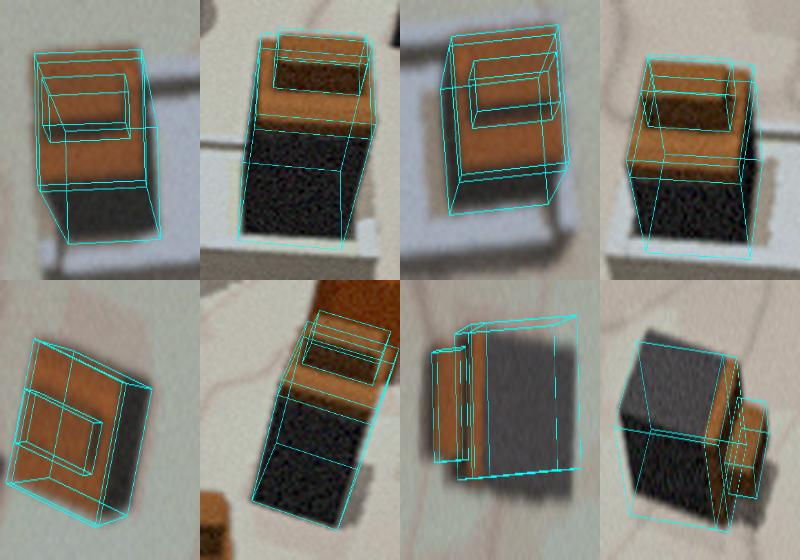

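Run:
```python
from h import *
ims={c:cv2.imread(f"pics/{c}0.png")[:,:,::-1].copy() for c in("scene","top")}
def pr(c,pts): print(c,[ims[c][v-1:v+2,u-1:u+2].mean((0,1)).astype(int).tolist() for u,v in pts])
for u,v in []: pass
print("scene second col 424", [ims["scene"][v,424].tolist() for v in range(158,222,4)])
print("scene orange row150", [ims["scene"][150,u].tolist() for u in range(416,456,4)])
print("top second row222", [ims["top"][222,u].tolist() for u in range(202,252,4)])
print("top third row212", [ims["top"][212,u].tolist() for u in range(386,456,4)])
print("top third col 435", [ims["top"][v,435].tolist() for v in range(192,232,3)])
print("scene third row186", [ims["scene"][186,u].tolist() for u in range(180,248,4)])
print("scene shortest col 261", [ims["scene"][v,261].tolist() for v in range(222,282,4)])
```

```text
scene second col 424 [[71, 35, 9], [108, 71, 36], [103, 67, 36], [41, 25, 7], [47, 30, 15], [104, 66, 38], [108, 69, 39], [44, 29, 7], [21, 25, 26], [22, 28, 25], [14, 14, 20], [19, 19, 23], [18, 13, 9], [12, 14, 13], [20, 24, 23], [9, 19, 14]]
scene orange row150 [[147, 145, 138], [71, 44, 34], [63, 25, 0], [83, 37, 18], [77, 30, 5], [72, 25, 0], [96, 45, 13], [79, 33, 1], [112, 54, 15], [136, 131, 120]]
top second row222 [[123, 115, 110], [122, 119, 114], [107, 93, 85], [96, 54, 28], [95, 61, 31], [95, 58, 34], [93, 54, 32], [88, 54, 30], [67, 47, 33], [56, 37, 28], [31, 32, 30], [68, 65, 63], [123, 127, 119]]
top third row212 [[125, 127, 117], [115, 112, 107], [57, 51, 47], [93, 56, 30], [103, 61, 36], [84, 49, 33], [77, 49, 28], [89, 54, 35], [55, 52, 54], [58, 53, 57], [58, 54, 52], [54, 53, 53], [54, 50, 53], [54, 52, 54], [53, 53, 54], [55, 50, 53], [115, 120, 113], [127, 132, 124]]
top third col 435 [[124, 124, 118], [126, 121, 115], [120, 113, 106], [63, 61, 60], [53, 51, 53], [52, 53, 54], [52, 49, 52], [54, 50, 51], [55, 53, 54], [52, 49, 52], [54, 51, 55], [55, 49, 48], [121, 118, 110], [128, 123, 117]]
scene third row186 [[143, 140, 131], [122, 126, 115], [28, 24, 31], [26, 24, 27], [20, 27, 26], [20, 23, 18], [28, 27, 30], [49, 50, 49], [49, 50, 51], [54, 55, 56], [115, 76, 41], [74, 47, 27], [37, 19, 11], [111, 74, 37], [104, 64, 29], [98, 63, 34], [116, 115, 107]]
scene shortest col 261 [[145, 141, 132], [114, 82, 60], [103, 70, 37], [99, 63, 31], [44, 18, 0], [33, 22, 7], [114, 74, 38], [109, 70, 36], [71, 45, 28], [33, 23, 27], [29, 28, 29], [10, 21, 22], [22, 19, 28], [143, 149, 145], [131, 137, 137]]
```

```bash
cat >> h.py <<'E'
def fit(ims,h,g,z,lying=False,cams=("top","scene"),pad=6,fixyaw=None):
    from scipy.ndimage import binary_dilation as dil
    D={}
    for c in cams:
        im=cv2.GaussianBlur(ims[c],(3,3),.6).astype(float); r,gg,b=im[...,0],im[...,1],im[...,2]
        wood=np.clip((r-b-8)/20,0,1); dark=np.clip((95-b)/45,0,1)*(1-wood)
        org=(r>55)&(gg/np.maximum(r,1)<.5)&(r-b>45); n,lab,st,_=cv2.connectedComponentsWithStats(org.astype(np.uint8))
        org=dil(np.isin(lab,[i for i in range(1,n) if st[i,4]>60]),iterations=2)
        p=proj(c,np.vstack(place(tin(h),*g[:2],z,g[2],lying)))
        a=np.floor(p.min(0)-pad).astype(int);e=np.ceil(p.max(0)+pad).astype(int)
        x0,y0,x1,y1=ro=(*a,*e); sl=np.s_[y0:y1,x0:x1]
        D[c]=(ro,wood[sl],dark[sl],1.-org[sl])
    def cost(p):
        t=0; yaw=p[2] if fixyaw is None else fixyaw
        for c,(ro,w,d,k) in D.items():
            B=place(tin(h),p[0],p[1],z,yaw,lying); m=hullmask(c,B[1:],ro); a=hullmask(c,B[:1],ro)
            if lying and c=="top" or 1:
                # body in front of lid? lid/bar drawn last when tin stands; lying: faces meet at an edge, negligible
                a=np.clip(a-m,0,1)
            t+=(k*(np.abs(m-w)+np.abs(a-d))).sum()
        return t
    best=min((minimize(cost,[g[0],g[1],g[2]+d],method='Nelder-Mead',options=dict(initial_simplex=np.array([[g[0],g[1],g[2]+d],[g[0]+.01,g[1],g[2]+d],[g[0],g[1]+.01,g[2]+d],[g[0],g[1],g[2]+d+.15]]),xatol=1e-4,fatol=.05)) for d in(-.15,0,.15)),key=lambda r:r.fun)
    return best.x,best.fun,{c:D[c][0] for c in cams}
E
sed -i '/^for c,pts/,/^    print/d' m1.py; python3 m1.py
```

```text
tallest ('top', 'scene') [0.6383 0.0939 0.0323] 859.9
tallest ('top',) [0.6405 0.0949 0.0544] 193.8
tallest ('scene',) [0.6375 0.093  0.0343] 564.0
shortest ('top', 'scene') [ 0.6517 -0.1129  0.0551] 1049.2
shortest ('top',) [ 0.6538 -0.1106  0.0641] 274.5
shortest ('scene',) [ 0.6512 -0.1134  0.0744] 656.7
second ('top', 'scene') [ 0.4228  0.2055 -0.2993] 701.3
second ('top',) [ 0.4237  0.2056 -0.284 ] 175.7
second ('scene',) [ 0.4206  0.2047 -0.2749] 448.1
third ('top', 'scene') [ 0.4269 -0.3429  1.4414] 1283.2
third ('top',) [ 0.4273 -0.3428  1.4439] 416.9
third ('scene',) [ 0.4263 -0.3448  1.4535] 841.2
```

View pics/ov1.png

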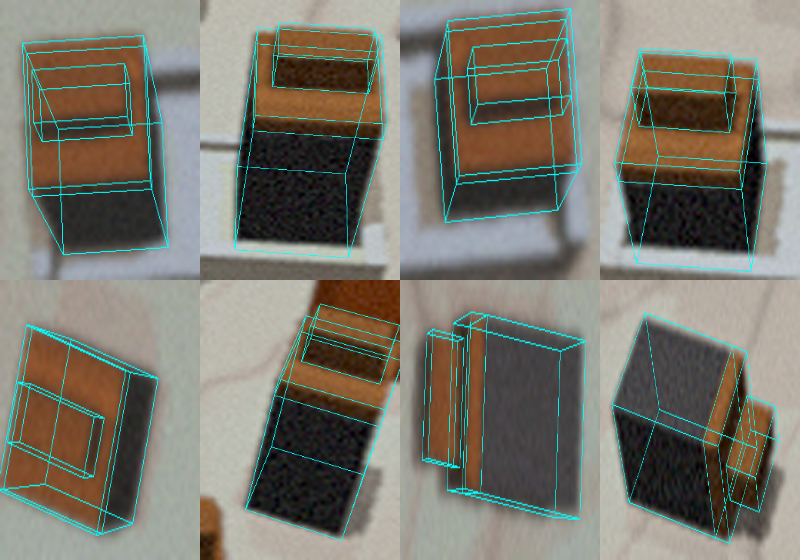

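The overlays sit on the tins in both views. Second is at (0.4225, 0.2055), yaw -0.29. Third's bottom centre is at (0.427, -0.343), axis yaw 1.444. Next I move over the third's bar.

Call:
step_arm --commands '[{"translation":[0,0,0],"roll":-0.125},{"translation":[0,0,0],"roll":-0.125},{"translation":[0,0,0],"roll":-0.125},{"translation":[0,0,0],"roll":-0.125},{"translation":[0,0,0],"roll":-0.125},{"translation":[0,0,0],"roll":-0.125},{"translation":[0,0,0],"roll":-0.125},{"translation":[0,0,0],"roll":-0.125},{"translation":[27,18,0],"roll":0},{"translation":[27,18,0],"roll":0},{"translation":[27,18,0],"roll":0},{"translation":[27,18,0],"roll":0},{"translation":[27,18,0],"roll":0},{"translation":[27,18,0],"roll":0},{"translation":[27,18,0],"roll":0},{"translation":[27,18,0],"roll":0},{"translation":[27,18,0],"roll":0},{"translation":[27,18,0],"roll":0}]' --fingers 0.9 --grip_force 5

```text
time: 2.4
tool_pos: [0.4393, -0.2273, 0.2269]
tool_rot: [3.141, 0.0, 1.445]
contact_force: [0.7, -0.9, -0.3]
opening: 0.0824
grip_force: 0.0
```

```bash
cat > go.py <<'E'
import sys
from h import *
def go(x,y,z,yaw=None):
    s=observe(); p=s["tool_pos"]; w=s["tool_rot"][2]; d=np.array([x,y,z])-p
    t=w if yaw is None else yaw
    print("t",round(s["time"],2),"pos",np.round(p,4),"yaw",round(w,4),"F",np.round(s["contact_force"],1),"open",round(s["opening"],4),"grip",round(s["grip_force"],1))
    print("roll",round(w-t,4),"then mm",np.round(1000*np.array([d[0]*np.cos(t)+d[1]*np.sin(t),d[0]*np.sin(t)-d[1]*np.cos(t),-d[2]]),1))
if __name__=="__main__": go(*map(float,sys.argv[1:]))
E
python3 go.py .442 -.226 .020 1.444
```

```text
t 2.4 pos [ 0.4393 -0.2273  0.2269] yaw 1.4448 F [ 0.7 -0.9 -0.3] open 0.0824 grip 0.0
roll 0.0008 then mm [  1.6   2.5 206.9]
```

Call:
step_arm --commands '[{"translation":[1.6,2.5,35],"roll":0},{"translation":[0,0,35],"roll":0},{"translation":[0,0,35],"roll":0},{"translation":[0,0,35],"roll":0},{"translation":[0,0,30],"roll":0},{"translation":[0,0,20],"roll":0},{"translation":[0,0,12],"roll":0},{"translation":[0,0,5],"roll":0},{"translation":[0,0,0],"roll":0}]'

```text
time: 3.15
tool_pos: [0.4407, -0.2271, 0.0188]
tool_rot: [-3.14, -0.001, 1.445]
contact_force: [-0.4, 0.3, 0.7]
opening: 0.0827
grip_force: 0.0
```

```bash
python3 - <<'E'
from h import *
a=read_camera("scene");b=read_camera("top")
A=cv2.resize(a[150:230,160:280,::-1],None,fx=5,fy=5,interpolation=cv2.INTER_CUBIC)
cv2.imwrite("pics/c1.png",np.clip(A*1.4,0,255).astype(np.uint8))
E
python3 go.py .442 -.226 .020 1.444
```

```text
t 3.25 pos [ 0.4416 -0.2278  0.0204] yaw 1.4448 F [0.2 0.7 0.3] open 0.0829 grip 0.0
roll 0.0008 then mm [1.8 0.2 0.4]
```

View pics/c1.png

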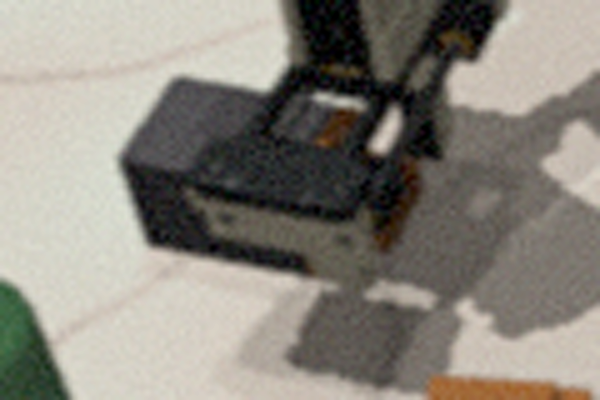

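The gripper straddles the bar: the fingers lie around crop (290,120) and (390,190), and the bar shows at (400,205). I close lightly.

Call:
step_arm --commands '[{"translation":[1.5,0,0],"roll":0},{"translation":[0,0,0],"roll":0},{"translation":[0,0,0],"roll":0},{"translation":[0,0,0],"roll":0},{"translation":[0,0,0],"roll":0},{"translation":[0,0,0],"roll":0}]' --fingers 0.2 --grip_force 8

```text
time: 3.75
tool_pos: [0.4415, -0.226, 0.0199]
tool_rot: [3.141, 0.0, 1.445]
contact_force: [0.4, 0.4, 0.4]
opening: 0.0473
grip_force: 0.4
```

Call:
step_arm --commands '[{"translation":[0,0,0],"roll":0},{"translation":[0,0,0],"roll":0},{"translation":[-3.6,0,-10],"roll":0},{"translation":[-3.6,0,-10],"roll":0},{"translation":[-5.2,0,-9.2],"roll":0},{"translation":[-5.2,0,-9.2],"roll":0},{"translation":[-6.8,0,-8.2],"roll":0},{"translation":[-6.8,0,-8.2],"roll":0},{"translation":[-8.1,0,-6.9],"roll":0},{"translation":[-8.1,0,-6.9],"roll":0},{"translation":[-9.2,0,-5.3],"roll":0},{"translation":[-9.2,0,-5.3],"roll":0},{"translation":[-10,0,-3.7],"roll":0},{"translation":[-10,0,-3.7],"roll":0}]'

```text
time: 4.92
tool_pos: [0.4303, -0.3122, 0.1068]
tool_rot: [3.141, 0.0, 1.445]
contact_force: [0.0, 0.1, -1.5]
opening: 0.046
grip_force: 8.0
```

```bash
python3 - <<'E'
from h import *
a=read_camera("scene")
A=cv2.resize(a[110:230,140:290,::-1],None,fx=4,fy=4,interpolation=cv2.INTER_CUBIC)
cv2.imwrite("pics/c2.png",np.clip(A*1.4,0,255).astype(np.uint8))
E
python3 go.py .442 -.226 .020 1.444
```

```text
t 4.97 pos [ 0.4305 -0.3144  0.1074] yaw 1.444 F [ 0.9 -2.3 -1.5] open 0.0458 grip 8.0
roll -0.0 then mm [89.1  0.2 87.4]
```

View pics/c2.png

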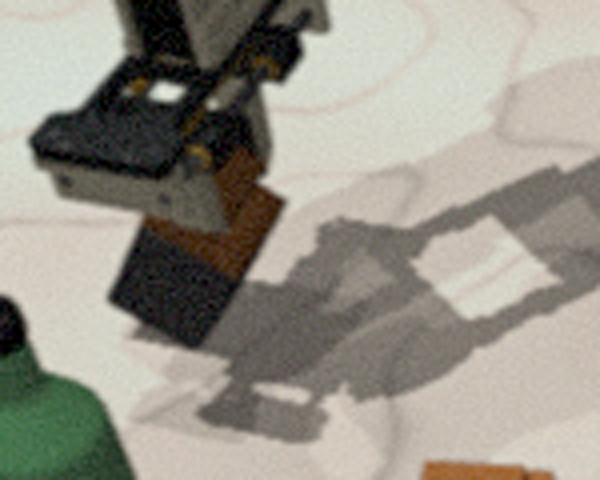

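The tin is tipped about 60° and its lower edge is still on the worktop (crop 200,340). I continue the arc to upright.

Call:
step_arm --commands '[{"translation":[-10.5,0,-1.9],"roll":0},{"translation":[-10.5,0,-1.9],"roll":0},{"translation":[-10.6,0,0],"roll":0},{"translation":[-10.6,0,0],"roll":0},{"translation":[-10.5,0,1.8],"roll":0},{"translation":[-10.5,0,1.8],"roll":0},{"translation":[-2,0,1],"roll":0},{"translation":[0,0,0],"roll":0},{"translation":[0,0,0],"roll":0}]'

```text
time: 5.72
tool_pos: [0.4224, -0.377, 0.1057]
tool_rot: [3.141, 0.002, 1.444]
contact_force: [-0.1, -2.4, 5.0]
opening: 0.0458
grip_force: 8.0
```

```bash
python3 - <<'E'
from h import *
a=read_camera("scene")
A=cv2.resize(a[110:230,140:290,::-1],None,fx=4,fy=4,interpolation=cv2.INTER_CUBIC)
cv2.imwrite("pics/c3.png",np.clip(A*1.4,0,255).astype(np.uint8))
E
python3 go.py .442 -.226 .020 1.444
```

```text
t 5.77 pos [ 0.4224 -0.3767  0.1058] yaw 1.4446 F [ 0.  -2.6  5. ] open 0.0461 grip 8.0
roll 0.0006 then mm [152.    0.3  85.8]
```

View pics/c3.png

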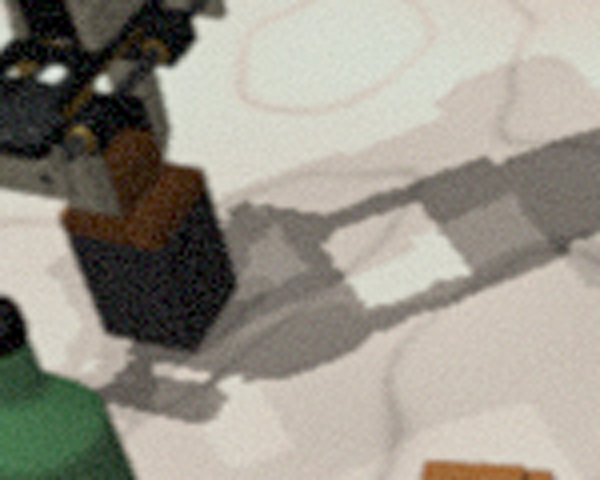

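The tin stands about upright on the worktop (crop 150,260). I let go and rise.

Call:
step_arm --commands '[{"translation":[0,0,0],"roll":0},{"translation":[0,0,0],"roll":0},{"translation":[0,0,0],"roll":0},{"translation":[0,0,0],"roll":0},{"translation":[0,0,0],"roll":0},{"translation":[0,0,-10],"roll":0},{"translation":[0,0,-25],"roll":0},{"translation":[0,0,-41],"roll":0},{"translation":[0,0,-41],"roll":0}]' --fingers 0.85

```text
time: 6.52
tool_pos: [0.4217, -0.375, 0.2237]
tool_rot: [-3.14, -0.002, 1.445]
contact_force: [0.7, -1.0, -0.8]
opening: 0.0779
grip_force: 0.0
```

```bash
python3 go.py .4225 .2055 .24 1.28
```

```text
t 6.52 pos [ 0.4217 -0.375   0.2237] yaw 1.4448 F [ 0.7 -1.  -0.8] open 0.0779 grip 0.0
roll 0.1648 then mm [ 556.3 -165.7  -16.3]
```

Call:
step_arm --commands '[{"translation":[0,0,-8],"roll":0.0824},{"translation":[0,0,-8],"roll":0.0824},{"translation":[31,-9.2,0],"roll":0},{"translation":[31,-9.2,0],"roll":0},{"translation":[31,-9.2,0],"roll":0},{"translation":[31,-9.2,0],"roll":0},{"translation":[31,-9.2,0],"roll":0},{"translation":[31,-9.2,0],"roll":0},{"translation":[31,-9.2,0],"roll":0},{"translation":[31,-9.2,0],"roll":0},{"translation":[31,-9.2,0],"roll":0},{"translation":[31,-9.2,0],"roll":0},{"translation":[31,-9.2,0],"roll":0},{"translation":[31,-9.2,0],"roll":0},{"translation":[31,-9.2,0],"roll":0},{"translation":[31,-9.2,0],"roll":0},{"translation":[31,-9.2,0],"roll":0},{"translation":[31,-9.2,0],"roll":0},{"translation":[31,-9.2,0],"roll":0},{"translation":[29,-9.2,0],"roll":0}]' --fingers 0.65

```text
time: 8.18
tool_pos: [0.4227, 0.2063, 0.2394]
tool_rot: [3.141, -0.001, 1.28]
contact_force: [-0.0, -0.6, 0.3]
opening: 0.0593
grip_force: 0.0
```

```bash
python3 go.py .4225 .2055 .125 1.28
python3 - <<'E'
from h import *
a=read_camera("scene")
cv2.imwrite("pics/scene2.png",a[:,:,::-1]); b=read_camera("top"); cv2.imwrite("pics/top2.png",b[:,:,::-1])
ims={"scene":a,"top":b}
for cams in (("top","scene"),("top",),("scene",)):
    p,f,_=fit(ims,.1,(.42,-.375,-.127),0,0,cams);print("third",cams,np.round(p,4),f)
E
```

```text
t 8.18 pos [0.4227 0.2063 0.2394] yaw 1.2804 F [-0.  -0.6  0.3] open 0.0593 grip 0.0
roll 0.0004 then mm [ -0.8  -0.  114.4]
third ('top', 'scene') [ 0.4205 -0.3769 -0.1126] 840.7530065359477
third ('top',) [ 0.4211 -0.3763 -0.1023] 308.7143790849673
third ('scene',) [ 0.4192 -0.3782 -0.1261] 505.15287581699346
```

Call:
step_arm --commands '[{"translation":[0,0,30],"roll":0},{"translation":[0,0,30],"roll":0},{"translation":[0,0,30],"roll":0},{"translation":[0,0,15],"roll":0},{"translation":[0,0,9],"roll":0},{"translation":[0,0,0],"roll":0}]'

```text
time: 8.78
tool_pos: [0.4223, 0.2037, 0.1234]
tool_rot: [-3.139, 0.002, 1.28]
contact_force: [-0.9, -0.6, -0.5]
opening: 0.0597
grip_force: 0.0
```

Call:
step_arm --commands '[{"translation":[0,0,0],"roll":0},{"translation":[0,0,0],"roll":0},{"translation":[0,0,0],"roll":0},{"translation":[0,0,0],"roll":0},{"translation":[0,0,0],"roll":0},{"translation":[0,0,0],"roll":0},{"translation":[0,0,0],"roll":0}]' --fingers 0.1 --grip_force 35

```text
time: 9.37
tool_pos: [0.4233, 0.2045, 0.1248]
tool_rot: [3.141, -0.0, 1.28]
contact_force: [0.5, -0.2, 2.7]
opening: 0.0217
grip_force: 35.0
```

```bash
cat > m2.py <<'E'
from h import *
# riser pose fit by gradient of bright interior: use tin wood-only fits + riser silhouettes overlay
ims={c:cv2.imread(f"pics/{c}2.png")[:,:,::-1].copy() for c in("scene","top")}
def riser(x,y,yaw):
    bs=[box(0,0,0,.05,.104,.296),box(0,.142,0,.084,.104,.012),box(0,-.142,0,.084,.104,.012),box(.047,0,0,.084,.01,.296),box(-.049,0,0,.06,.006,.296)]
    Rz=R.from_euler('z',yaw).as_matrix(); return [b@Rz.T+[x,y,0] for b in bs]
o=overlay("top",ims["top"],riser(.645,-.01,.06),(245,95,380,170),5)
o2=overlay("scene",ims["scene"],riser(.645,-.01,.06),(230,200,400,310),4)
o=cv2.resize(o,None,fx=.9,fy=.9); o2=cv2.resize(o2,(607,260))
w=max(o.shape[1],o2.shape[1]); f=lambda i:cv2.copyMakeBorder(i,0,0,0,w-i.shape[1],cv2.BORDER_CONSTANT)
cv2.imwrite("pics/riser.png",np.vstack([f(o),f(o2[:262])]))
E
python3 m2.py; python3 go.py .4225 .2055 .125 1.28
```

```text
t 9.37 pos [0.4233 0.2045 0.1248] yaw 1.2801 F [ 0.5 -0.2  2.7] open 0.0217 grip 35.0
roll 0.0001 then mm [ 0.7 -1.1 -0.2]
```

View pics/riser.png

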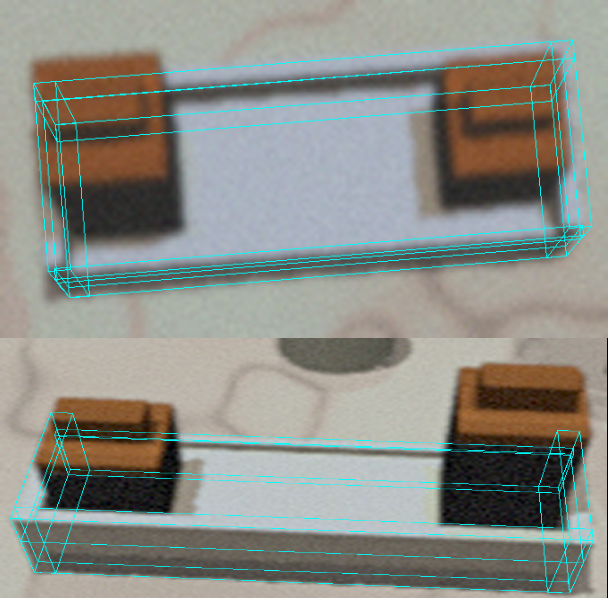

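```bash
sed -e 's/def fit(/def fit2(/' -e 's/D\[c\]=(ro,wood\[sl\],dark\[sl\],1.-org\[sl\])/low=place([box(0,0,-.03,.03,.07,.07)],*g[:2],z,g[2]); kk=1.-(hullmask(c,low,ro)>0)*(hullmask(c,place(tin(h)[1:],*g[:2],z,g[2]),ro)==0); D[c]=(ro,wood[sl],dark[sl],kk)/' h.py > /tmp/h2.py
python3 - <<'E'
s=open('/tmp/h2.py').read(); i=s.rindex('def fit2('); open('h.py','a').write(s[i:])
E
python3 - <<'E'
from h import *
for k in("0","2"):
  ims={c:cv2.imread(f"pics/{c}{k}.png")[:,:,::-1].copy() for c in("scene","top")}
  for n,h,g in (("tallest",.136,(.638,.094,.05)),("shortest",.082,(.651,-.113,.06))):
    for cams in (("top","scene"),("top",),("scene",)):
      p,f,_=fit2(ims,h,g,.05,0,cams); print(n,cams,np.round(p,4),round(f,1))
# fine line fits: front lip / rail dark gap line in top image -> yaw
im=cv2.imread("pics/top2.png")[:,:,2].astype(float)
v=np.array([105+np.argmin(im[105:122,u]) for u in range(290,338)]);u=np.arange(290,338)
print("gap line slope",np.polyfit(u,v,1))
W=np.array(CAL["top"]["world_from_camera"]);K=np.array(CAL["top"]["camera_matrix"])
def w(u,v,z):
    d=W[:3,:3]@(np.linalg.inv(K)@[u,v,1]*[1,-1,-1]); return W[:3,3]+d*(z-W[2,3])/d[2]
a,b=np.polyfit(u,v,1); P=w(290,a*290+b,.05);Q=w(337,a*337+b,.05); print(P,Q,"yaw",np.arctan2(Q[0]-P[0],P[1]-Q[1]))
g=np.array([140+np.argmax(-np.diff(cv2.GaussianBlur(im,(5,5),1)[140:165,u])) for u in range(275,345)]);u=np.arange(275,345)
a,b=np.polyfit(u,g,1);P=w(275,a*275+b,.06);Q=w(344,a*344+b,.06);print("lip",P,Q,"yaw",np.arctan2(Q[0]-P[0],P[1]-Q[1]))
E
```

```text
tallest ('top', 'scene') [0.6399 0.0934 0.022 ] 523.9
tallest ('top',) [0.6408 0.0945 0.0587] 161.3
tallest ('scene',) [0.6378 0.0927 0.0368] 282.6
shortest ('top', 'scene') [ 0.6526 -0.113   0.0826] 597.7
shortest ('top',) [ 0.6541 -0.1095  0.0548] 129.8
shortest ('scene',) [ 0.6516 -0.1134  0.0665] 381.7
tallest ('top', 'scene') [0.6397 0.0937 0.029 ] 655.9
tallest ('top',) [0.6408 0.0945 0.058 ] 152.8
tallest ('scene',) [0.6377 0.0929 0.0411] 418.0
shortest ('top', 'scene') [ 0.6531 -0.1129  0.0508] 590.5
shortest ('top',) [ 0.6538 -0.1097  0.0635] 116.7
shortest ('scene',) [ 0.6516 -0.1134  0.0644] 381.3
gap line slope [-6.93660443e-02  1.35204588e+02]
[0.69086035 0.04965862 0.05      ] [ 0.69677191 -0.07045885  0.05      ] yaw 0.04917521271206938
lip [0.59122214 0.08890025 0.06      ] [ 0.60049107 -0.08436209  0.06      ] yaw 0.05344555040206972
```

Call:
step_arm --commands '[{"translation":[0,0,-15],"roll":0},{"translation":[0,0,-25],"roll":0},{"translation":[0,0,-35],"roll":0},{"translation":[0,0,-35],"roll":-0.115},{"translation":[0,0,0],"roll":-0.115},{"translation":[0,0,0],"roll":-0.116},{"translation":[-20,4,0],"roll":0},{"translation":[-30,6,0],"roll":0},{"translation":[-30,6,0],"roll":0},{"translation":[-30,6,0],"roll":0},{"translation":[-30,6,0],"roll":0},{"translation":[-25,6,0],"roll":0},{"translation":[-15,4,0],"roll":0},{"translation":[0,0,0],"roll":0}]'

```text
time: 10.53
tool_pos: [0.4714, 0.024, 0.2338]
tool_rot: [-3.141, 0.001, 1.623]
contact_force: [0.6, 0.2, -3.3]
opening: 0.0216
grip_force: 35.0
```

```bash
python3 go.py .6438 .027 .185 1.626
```

```text
t 10.53 pos [0.4714 0.024  0.2338] yaw 1.6228 F [ 0.6  0.2 -3.3] open 0.0216 grip 35.0
roll -0.0032 then mm [ -6.5 172.3  48.8]
```

Call:
step_arm --commands '[{"translation":[-2,20,0],"roll":-0.003},{"translation":[-2,30,0],"roll":0},{"translation":[-2,35,0],"roll":0},{"translation":[-0.5,35,0],"roll":0},{"translation":[0,30,0],"roll":0},{"translation":[0,15,0],"roll":0},{"translation":[0,7,0],"roll":0},{"translation":[0,0,0],"roll":0},{"translation":[0,0,0],"roll":0}]'

```text
time: 11.28
tool_pos: [0.6421, 0.0307, 0.2338]
tool_rot: [-3.14, -0.0, 1.629]
contact_force: [-0.2, -0.5, -3.0]
opening: 0.0217
grip_force: 35.0
```

```bash
python3 go.py .6438 .027 .185 1.626;python3 - <<'E'
from h import *
a=read_camera("scene");b=read_camera("top"); ims={"scene":a,"top":b}
cv2.imwrite("pics/scene3.png",a[:,:,::-1]);cv2.imwrite("pics/top3.png",b[:,:,::-1])
A=cv2.resize(a[160:310,225:425,::-1],None,fx=3,fy=3,interpolation=cv2.INTER_CUBIC)
cv2.imwrite("pics/c4.png",np.clip(A*1.4,0,255).astype(np.uint8))
E
```

```text
t 11.28 pos [0.6421 0.0307 0.2338] yaw 1.6294 F [-0.2 -0.5 -3. ] open 0.0217 grip 35.0
roll 0.0034 then mm [-3.8  1.5 48.8]
```

View pics/c4.png

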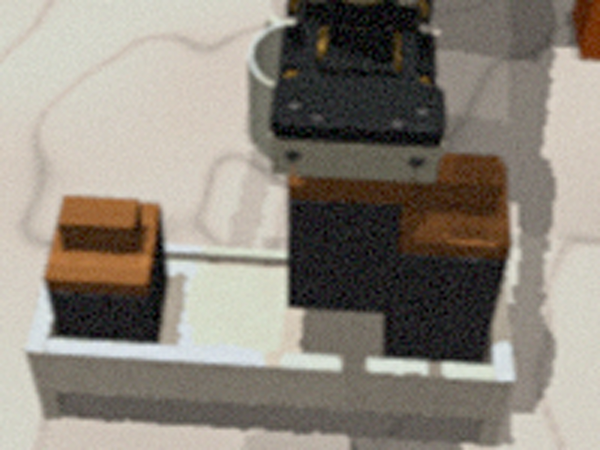

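The second hangs left of the tallest and in front of the board, clear of both (crop 340,240). I shift a little to keep a gap and lower in part.

Call:
step_arm --commands '[{"translation":[-2,1,0],"roll":0.002},{"translation":[0,0,20],"roll":0},{"translation":[0,0,20],"roll":0},{"translation":[0,0,0],"roll":0},{"translation":[0,0,0],"roll":0}]'

```text
time: 11.8
tool_pos: [0.6432, 0.0283, 0.1942]
tool_rot: [-3.139, -0.0, 1.627]
contact_force: [1.0, 0.4, -3.0]
opening: 0.0213
grip_force: 35.0
```

Run:
```python
from h import *
ps=[]
for i in range(6):
    ims={"top":read_camera("top")} if i else {"top":read_camera("top"),"scene":read_camera("scene")}
    s=observe(); ps.append(np.r_[s["tool_pos"],s["tool_rot"][2]])
    if not i: I=ims
print(np.round(ps,4)); print(np.mean(ps,0))
cv2.imwrite("pics/scene4.png",I["scene"][:,:,::-1]);
# scene: dark body of second, vertical edges vs tallest; fit second from scene with z=.0592 approx
z=np.mean(ps,0)[2]-.1248
for c in(("scene",),):
    p,f,ro=fit(I,.118,(.6438,.028,.055),z,0,c); print(z,p,f)
```

```text
[[0.6446 0.0282 0.1962 1.6269]
 [0.6448 0.0282 0.1963 1.6269]
 [0.6448 0.0282 0.1962 1.627 ]
 [0.6447 0.0282 0.196  1.6269]
 [0.6446 0.0283 0.1957 1.627 ]
 [0.6445 0.0283 0.1955 1.627 ]]
[0.64467713 0.02824916 0.19599593 1.62695862]
0.07119593289748707 [ 0.64345797  0.04953895 -0.05464622] 3197.4609150326796
```

Call:
step_arm --commands '[{"translation":[-2,-0.5,0],"roll":0},{"translation":[0,0,8],"roll":0},{"translation":[0,0,6],"roll":0},{"translation":[0,0,4],"roll":0},{"translation":[0,0,2],"roll":0},{"translation":[0,0,0],"roll":0}]'

```text
time: 12.65
tool_pos: [0.6436, 0.0265, 0.1749]
tool_rot: [-3.142, -0.0, 1.627]
contact_force: [-3.1, 1.7, 2.6]
opening: 0.0217
grip_force: 35.0
```

Call:
step_arm --commands '[{"translation":[0,0,1],"roll":0},{"translation":[0,0,0.5],"roll":0},{"translation":[0,0,0],"roll":0}]'

```text
time: 12.9
tool_pos: [0.6436, 0.0267, 0.1749]
tool_rot: [3.14, -0.0, 1.627]
contact_force: [-4.9, 1.9, 10.3]
opening: 0.022
grip_force: 35.0
```

Call:
step_arm --commands '[{"translation":[0,0,-1.2],"roll":0},{"translation":[1,0,0],"roll":0},{"translation":[1,0,0],"roll":0},{"translation":[1,0,0],"roll":0},{"translation":[0,0,0],"roll":0}]'

```text
time: 13.32
tool_pos: [0.644, 0.0285, 0.1748]
tool_rot: [3.14, 0.002, 1.627]
contact_force: [-2.1, -2.6, 5.6]
opening: 0.0217
grip_force: 35.0
```

Call:
step_arm --commands '[{"translation":[1,0,0],"roll":0},{"translation":[0,0,0],"roll":0}]'

```text
time: 13.48
tool_pos: [0.644, 0.0291, 0.1748]
tool_rot: [3.14, 0.002, 1.627]
contact_force: [-2.0, -4.3, 6.8]
opening: 0.0219
grip_force: 35.0
```

Call:
step_arm --commands '[{"translation":[1,0,0],"roll":0},{"translation":[0,0,0],"roll":0}]'

```text
time: 13.65
tool_pos: [0.644, 0.0299, 0.175]
tool_rot: [3.14, 0.003, 1.627]
contact_force: [-2.2, -5.0, 5.8]
opening: 0.0216
grip_force: 35.0
```

Call:
step_arm --commands '[{"translation":[1,0,0],"roll":0},{"translation":[0,0,0],"roll":0}]'

```text
time: 13.82
tool_pos: [0.644, 0.0308, 0.1751]
tool_rot: [3.14, 0.003, 1.627]
contact_force: [-3.1, -4.2, 6.5]
opening: 0.0218
grip_force: 35.0
```

```bash
cat > prof.py <<'E'
from h import *
import sys
yj,x=float(sys.argv[1]),.676
a=np.mean([read_camera("scene").astype(float) for _ in range(2)],0); cv2.imwrite("pics/sceneP.png",a[:,:,::-1])
for z in (.09,.1,.11,.12,.13,.14,.15):
    u,v=proj("scene",[x,yj,z])[0]; r=int(round(v)); c=int(round(u))
    print(z,c,r,a[r,c-9:c+10].mean(1).astype(int).tolist())
s=observe();print(np.round(s["tool_pos"],4))
E
python3 prof.py .0625
```

```text
0.09 353 273 [22, 18, 24, 25, 20, 19, 19, 32, 33, 34, 19, 21, 14, 22, 28, 25, 23, 24, 19]
0.1 353 270 [27, 26, 22, 20, 15, 19, 23, 26, 20, 10, 27, 28, 20, 23, 17, 27, 20, 21, 31]
0.11 354 267 [21, 12, 22, 29, 21, 16, 11, 23, 17, 20, 17, 20, 19, 23, 26, 26, 24, 26, 23]
0.12 354 264 [25, 20, 14, 18, 23, 15, 12, 23, 20, 12, 18, 24, 24, 20, 26, 24, 15, 21, 23]
0.13 355 261 [22, 20, 18, 29, 23, 24, 13, 26, 17, 9, 25, 27, 18, 24, 15, 21, 24, 27, 17]
0.14 355 257 [24, 21, 29, 25, 23, 23, 28, 10, 16, 21, 15, 28, 14, 24, 22, 16, 20, 18, 24]
0.15 355 254 [24, 17, 28, 18, 21, 15, 21, 22, 16, 15, 19, 15, 22, 21, 15, 15, 23, 20, 26]
[0.6441 0.0308 0.1751][ WARN:0@3.947] global loadsave.cpp:1063 imwrite_ Unsupported depth image for selected encoder is fallbacked to CV_8U.
```

```bash
cat > shift.py <<'E'
from h import *
import sys
r=lambda f:cv2.cvtColor(cv2.imread(f),cv2.COLOR_BGR2GRAY).astype(np.float32)
new=r("pics/sceneP.png") 
def sh(A,B,x0,y0,x1,y1):
    w=cv2.createHanningWindow((x1-x0,y1-y0),cv2.CV_32F); return np.round(cv2.phaseCorrelate(A[y0:y1,x0:x1],B[y0:y1,x0:x1],w)[0],2)
def ecc(A,B,x0,y0,x1,y1):
    M=np.eye(2,3,dtype=np.float32); cv2.findTransformECC(A[y0:y1,x0:x1],B[y0:y1,x0:x1],M,cv2.MOTION_TRANSLATION,(3,200,1e-6),None,3); return np.round(M[:,2],2)
for n in ("0","2","3","4"):
    A=r(f"pics/scene{n}.png"); print(n,"tallest",ecc(A,new,374,206,404,282),"shortest",ecc(A,new,238,220,284,276))
E
python3 shift.py
```

```text
0 tallest [-0.54 -1.04] shortest [-0.01  0.  ]
2 tallest [-0.55 -0.81] shortest [ 0. -0.]
3 tallest [0.03 0.09] shortest [-0.01  0.01]
4 tallest [-0.04  0.03] shortest [-0.   -0.02]
```

Call:
step_arm --commands '[{"translation":[1,0,0],"roll":0},{"translation":[1,0,0],"roll":0},{"translation":[0,0,0],"roll":0}]'

```text
time: 14.17
tool_pos: [0.6441, 0.0327, 0.1754]
tool_rot: [3.139, 0.003, 1.627]
contact_force: [-2.1, -5.4, 7.7]
opening: 0.0216
grip_force: 35.0
```

```bash
python3 prof.py .0625 2>/dev/null| tail -1; python3 shift.py | tail -2
```

```text
[0.6441 0.0326 0.1754]
3 tallest [-0.09  0.03] shortest [-0.01  0.01]
4 tallest [-0.14 -0.01] shortest [-0.   -0.02]
```

Call:
step_arm --commands '[{"translation":[1,0,0],"roll":0},{"translation":[1,0,0],"roll":0},{"translation":[0,0,0],"roll":0}]'

```text
time: 14.52
tool_pos: [0.644, 0.0344, 0.1757]
tool_rot: [3.139, 0.003, 1.626]
contact_force: [-1.8, -5.1, 8.8]
opening: 0.0218
grip_force: 35.0
```

```bash
python3 prof.py .0625 2>/dev/null| tail -1; python3 shift.py | tail -2
```

```text
[0.644  0.0345 0.1756]
3 tallest [ 0.5  -0.02] shortest [-0.01  0.  ]
4 tallest [ 0.32 -0.12] shortest [-0.01 -0.02]
```

The tallest has moved by about half a pixel (≈1 mm), so the second is in contact. I let go and rise.

Call:
step_arm --commands '[{"translation":[0,0,0],"roll":0},{"translation":[0,0,0],"roll":0},{"translation":[0,0,0],"roll":0},{"translation":[0,0,0],"roll":0},{"translation":[0,0,-10],"roll":0},{"translation":[0,0,-20],"roll":0},{"translation":[0,0,-30],"roll":0},{"translation":[0,0,-10],"roll":0},{"translation":[0,-30,0],"roll":0},{"translation":[0,-40,0],"roll":0},{"translation":[0,-40,0],"roll":0},{"translation":[0,-40,0],"roll":0},{"translation":[0,-40,0],"roll":0}]' --fingers 0.6

```text
time: 15.7
tool_pos: [0.4515, 0.0257, 0.2441]
tool_rot: [3.141, 0.0, 1.627]
contact_force: [-0.3, -0.8, -0.6]
opening: 0.0549
grip_force: 0.0
```

```bash
cat > chk.py <<'E'
from h import *
import sys
k=sys.argv[1]
ims={c:np.mean([read_camera(c) for _ in range(3)],0).round().astype(np.uint8) for c in("scene","top")}
for c in ims: cv2.imwrite(f"pics/{c}{k}.png",ims[c][:,:,::-1])
L=[("tallest",.136,(.639,.095,.055)),("second",.118,(.644,.033,.055)),("shortest",.082,(.652,-.112,.055))]
if len(sys.argv)>2: L.insert(2,("third",.1,(.648,-.03,.055)))
# joint model fit of the whole row: wood mask only; per tin x,y, yaw
def cost(p,cams):
    t=0
    for c in cams:
        x0,y0,x1,y1=RO[c]; m=np.zeros((y1-y0,x1-x0))
        full=[b for i,(n,h,_) in enumerate(L) for b in place(tin(h),*p[3*i:3*i+2],.05,p[3*i+2])[1:]]
        body=[b for i,(n,h,_) in enumerate(L) for b in place(tin(h),*p[3*i:3*i+2],.05,p[3*i+2])[:1]]
        # occlusion by nearer (taller) bodies: paint in order of distance is near-equal here
        m=hullmask(c,full,RO[c]); t+=np.abs(m-Wd[c][y0:y1,x0:x1]).sum()
    return t
Wd,RO={},{}
for c in ims:
    im=cv2.GaussianBlur(ims[c],(3,3),.6).astype(float); Wd[c]=np.clip((im[...,0]-im[...,2]-8)/16,0,1)
    P=np.vstack([np.vstack(place(tin(h),*g[:2],.05,g[2])[1:]) for n,h,g in L]); q=proj(c,P); RO[c]=(*np.floor(q.min(0)-5).astype(int),*np.ceil(q.max(0)+5).astype(int))
for cams in (("top","scene"),("top",),("scene",)):
    p=np.array([v for _,_,g in L for v in g],float)
    for it in range(2):
        for i in range(len(L)):
            f=lambda q:cost(np.r_[p[:3*i],q,p[3*i+3:]],cams); q0=p[3*i:3*i+3]
            p[3*i:3*i+3]=minimize(f,q0,method='Nelder-Mead',options=dict(initial_simplex=np.array([q0-[.002,.002,.04],q0+[.005,0,0],q0+[0,.005,0],q0+[0,0,.08]]),xatol=1e-4,fatol=.05,maxiter=80)).x
    print(cams,[(L[i][0],np.round(p[3*i:3*i+3],4).tolist()) for i in range(len(L))],round(cost(p,cams),1))
E
python3 chk.py 5; python3 go.py .4205 -.377 .24 3.02; python3 go.py .4205 -.377 .24 -0.12
```

```text
('top', 'scene') [('tallest', [0.639, 0.0929, 0.0612]), ('second', [0.6428, 0.0286, 0.0546]), ('shortest', [0.6519, -0.1128, 0.0517])] 1544.9
('top',) [('tallest', [0.6401, 0.0944, 0.055]), ('second', [0.644, 0.0302, 0.0564]), ('shortest', [0.6524, -0.1103, 0.0693])] 203.8
('scene',) [('tallest', [0.6382, 0.0927, 0.0616]), ('second', [0.642, 0.0277, 0.0548]), ('shortest', [0.6516, -0.1135, 0.0416])] 1188.2
t 16.0 pos [0.455  0.0255 0.2448] yaw 1.627 F [ 0.1 -0.5  0.5] open 0.0549 grip 0.0
roll -1.393 then mm [ -14.6 -403.7    4.8]
t 16.0 pos [0.455  0.0255 0.2448] yaw 1.627 F [ 0.1 -0.5  0.5] open 0.0549 grip 0.0
roll 1.747 then mm [ 13.9 403.7   4.8]
```

```bash
sed -i 's/("0","2","3","4")/("0","2","5")/' shift.py; python3 prof.py .0615 2>/dev/null; python3 shift.py
python3 - <<'E'
from h import *
a=cv2.imread("pics/top5.png").astype(float)
for x in (.615,.625,.655,.665):
    u,v=proj("top",[x,.0625,.168])[0]; c=int(round(u)); r=int(round(v)); print(c,r,a[r-1:r+2,c-8:c+9].mean(0).astype(int)[:,[2,0]].tolist())
E
```

```text
0.09 352 273 [24, 18, 16, 14, 22, 11, 14, 17, 38, 41, 34, 23, 21, 24, 17, 12, 24, 21, 19]
0.1 353 270 [16, 13, 22, 19, 13, 10, 20, 28, 29, 21, 22, 16, 25, 22, 17, 20, 20, 20, 20]
0.11 353 267 [14, 17, 24, 15, 22, 21, 23, 20, 16, 12, 13, 28, 23, 33, 22, 2, 21, 17, 14]
0.12 354 264 [13, 14, 25, 14, 22, 20, 25, 2, 19, 12, 12, 20, 13, 17, 20, 21, 17, 16, 21]
0.13 354 260 [23, 27, 21, 20, 18, 23, 25, 13, 14, 15, 18, 24, 26, 19, 22, 27, 17, 20, 24]
0.14 354 257 [18, 27, 12, 20, 21, 15, 23, 20, 14, 13, 12, 23, 23, 18, 28, 19, 17, 15, 23]
0.15 355 254 [27, 11, 16, 25, 16, 17, 23, 23, 25, 18, 5, 23, 22, 22, 14, 20, 15, 26, 14]
[0.4549 0.0255 0.2443]
0 tallest [-0.08  0.04] shortest [-0. -0.]
2 tallest [-0.02  0.02] shortest [ 0.01 -0.01]
5 tallest [0.03 0.07] shortest [ 0.01 -0.01]
282 133 [[88, 31], [87, 30], [85, 29], [85, 30], [84, 28], [84, 30], [79, 27], [68, 27], [48, 27], [43, 28], [64, 28], [87, 28], [98, 30], [100, 31], [98, 30], [97, 31], [97, 32]]
282 129 [[102, 31], [103, 31], [103, 32], [102, 32], [102, 31], [102, 32], [96, 31], [80, 30], [54, 27], [51, 27], [73, 28], [94, 29], [101, 31], [103, 33], [102, 33], [102, 30], [102, 31]]
282 116 [[97, 33], [88, 32], [75, 29], [80, 31], [94, 32], [95, 32], [83, 33], [61, 33], [62, 34], [85, 34], [99, 32], [98, 32], [93, 33], [95, 32], [98, 32], [96, 31], [96, 31]]
282 111 [[98, 31], [100, 34], [103, 34], [109, 36], [109, 36], [102, 37], [91, 54], [88, 76], [97, 79], [102, 59], [103, 39], [103, 34], [104, 34], [104, 36], [102, 34], [100, 33], [100, 34]]
```

The fits put the second 64 mm from the tallest, and the tallest has not moved, so the tin leaned in the grip and fell back, leaving about 2 mm. I take it again and push while it hangs just off the board.

```bash
python3 go.py .644 .0305 .177 1.627
```

```text
t 16.1 pos [0.4549 0.0255 0.2443] yaw 1.6271 F [ 0.4 -0.3  0.4] open 0.0552 grip 0.0
roll 0.0001 then mm [ -5.7 189.1  67.3]
```

Call:
step_arm --commands '[{"translation":[-1.7,30,0],"roll":0},{"translation":[-1,40,0],"roll":0},{"translation":[-1,40,0],"roll":0},{"translation":[-1,40,0],"roll":0},{"translation":[-1,30,0],"roll":0},{"translation":[0,9,0],"roll":0},{"translation":[0,0,30],"roll":0},{"translation":[0,0,25],"roll":0},{"translation":[0,0,10],"roll":0},{"translation":[0,0,3],"roll":0},{"translation":[0,0,0],"roll":0}]'

```text
time: 17.02
tool_pos: [0.6428, 0.0305, 0.1756]
tool_rot: [-3.14, -0.0, 1.627]
contact_force: [0.2, 0.9, 1.3]
opening: 0.055
grip_force: 0.0
```

Call:
step_arm --commands '[{"translation":[0,0,0],"roll":0},{"translation":[0,0,0],"roll":0},{"translation":[0,0,0],"roll":0},{"translation":[0,0,0],"roll":0},{"translation":[0,0,0],"roll":0},{"translation":[0,0,0],"roll":0},{"translation":[0,0,-1.5],"roll":0},{"translation":[0,0,-1.5],"roll":0},{"translation":[0,0,0],"roll":0},{"translation":[0,0,0],"roll":0}]' --fingers 0.1 --grip_force 55

```text
time: 17.85
tool_pos: [0.6423, 0.0305, 0.1788]
tool_rot: [-3.141, -0.0, 1.627]
contact_force: [0.3, -0.0, -2.9]
opening: 0.0219
grip_force: 55.0
```

```bash
python3 prof.py .0615 2>/dev/null|tail -1; cp pics/sceneP.png pics/sceneR.png; sed -i 's/("0","2","5")/("R",)/' shift.py
```

```text
[0.6423 0.0305 0.1788]
```

Call:
step_arm --commands '[{"translation":[1,0,0],"roll":0},{"translation":[1,0,0],"roll":0},{"translation":[0,0,0],"roll":0}]'

```text
time: 18.2
tool_pos: [0.6424, 0.0328, 0.1791]
tool_rot: [-3.141, -0.0, 1.627]
contact_force: [-0.4, 0.4, -3.8]
opening: 0.0214
grip_force: 55.0
```

Call:
step_arm --commands '[{"translation":[1,0,0],"roll":0},{"translation":[0,0,0],"roll":0}]'

```text
time: 18.37
tool_pos: [0.6423, 0.0337, 0.1792]
tool_rot: [-3.142, 0.0, 1.627]
contact_force: [0.1, 0.6, -3.7]
opening: 0.0216
grip_force: 55.0
```

Call:
step_arm --commands '[{"translation":[1,0,0],"roll":0},{"translation":[0,0,0],"roll":0}]'

```text
time: 18.53
tool_pos: [0.6424, 0.0344, 0.1793]
tool_rot: [3.141, 0.001, 1.627]
contact_force: [0.1, -1.1, -3.7]
opening: 0.0213
grip_force: 55.0
```

```bash
python3 prof.py .0615 2>/dev/null|tail -1; python3 shift.py
```

```text
[0.6424 0.0343 0.1793]
R tallest [ 0.02 -0.09] shortest [-0.01  0.01]
```

Call:
step_arm --commands '[{"translation":[1,0,0],"roll":0},{"translation":[0,0,0],"roll":0}]'

```text
time: 18.8
tool_pos: [0.6424, 0.0351, 0.1794]
tool_rot: [3.141, 0.001, 1.627]
contact_force: [0.3, -3.5, -2.4]
opening: 0.0217
grip_force: 55.0
```

Call:
step_arm --commands '[{"translation":[1,0,0],"roll":0},{"translation":[0,0,0],"roll":0}]'

```text
time: 18.97
tool_pos: [0.6422, 0.0365, 0.1792]
tool_rot: [3.142, 0.0, 1.627]
contact_force: [-0.1, -1.7, -1.8]
opening: 0.0217
grip_force: 55.0
```

```bash
python3 prof.py .0615 2>/dev/null|tail -1; python3 shift.py
```

```text
[0.6422 0.0364 0.1792]
R tallest [ 0.8  -0.06] shortest [0. 0.]
```

Call:
step_arm --commands '[{"translation":[0,0,1],"roll":0},{"translation":[0,0,1],"roll":0},{"translation":[0,0,1],"roll":0},{"translation":[0,0,0.4],"roll":0},{"translation":[0,0,0],"roll":0}]'

```text
time: 19.48
tool_pos: [0.6425, 0.0364, 0.1767]
tool_rot: [3.14, 0.0, 1.627]
contact_force: [-0.9, -3.2, 5.2]
opening: 0.0213
grip_force: 55.0
```

Call:
step_arm --commands '[{"translation":[0,0,0],"roll":0},{"translation":[0,0,0],"roll":0},{"translation":[0,0,0],"roll":0},{"translation":[0,0,0],"roll":0},{"translation":[0,0,-10],"roll":0},{"translation":[0,0,-20],"roll":0},{"translation":[0,0,-30],"roll":0},{"translation":[0,0,-10],"roll":0},{"translation":[0,-30,0],"roll":0},{"translation":[0,-40,0],"roll":0},{"translation":[0,-40,0],"roll":0},{"translation":[0,-40,0],"roll":0},{"translation":[0,-40,0],"roll":0}]' --fingers 0.6

```text
time: 20.57
tool_pos: [0.4505, 0.026, 0.2457]
tool_rot: [3.141, -0.0, 1.627]
contact_force: [-0.1, -0.3, 0.9]
opening: 0.0553
grip_force: 0.0
```

```bash
python3 chk.py 6;  python3 prof.py .063 2>/dev/null|head -2; sed -i 's/("R",)/("0","5")/' shift.py; python3 shift.py; python3 go.py .4205 -.377 .24 3.02
```

```text
('top', 'scene') [('tallest', [0.6387, 0.0952, 0.0519]), ('second', [0.642, 0.0333, 0.0434]), ('shortest', [0.652, -0.1127, 0.0456])] 1497.5
('top',) [('tallest', [0.64, 0.0972, 0.0558]), ('second', [0.6432, 0.0349, 0.0631]), ('shortest', [0.6524, -0.1102, 0.0701])] 165.6
('scene',) [('tallest', [0.6381, 0.0947, 0.0625]), ('second', [0.6412, 0.0325, 0.0601]), ('shortest', [0.6517, -0.1135, 0.0443])] 1165.8
0.09 353 273 [18, 23, 15, 15, 15, 12, 24, 19, 27, 20, 18, 24, 26, 19, 24, 21, 17, 26, 19]
0.1 354 270 [18, 22, 10, 24, 26, 18, 18, 19, 20, 26, 23, 21, 22, 18, 26, 25, 19, 23, 16]
0 tallest [0.78 0.02] shortest [-0.02 -0.01]
5 tallest [0.85 0.07] shortest [-0.01 -0.02]
t 20.97 pos [0.4538 0.0258 0.2459] yaw 1.6271 F [-0.1  0.1 -0.2] open 0.055 grip 0.0
roll -1.3929 then mm [ -15.8 -403.8    5.9]
```

Spacing tallest to second is now 62.3 mm, so they are snug. Before regrasping the third I check its bar direction.

Run:
```python
from h import *
ims={c:cv2.imread(f"pics/{c}6.png")[:,:,::-1].copy() for c in("scene","top")}
for y in(-.12,1.45):
  for cams in (("top",),("scene",)):
    p,f,_=fit(ims,.1,(.42,-.376,y),0,0,cams);print(y,cams,np.round(p,4),round(f))
```

```text
-0.12 ('top',) [ 0.4212 -0.3766 -0.094 ] 309
-0.12 ('scene',) [ 0.4193 -0.3784 -0.1199] 516
1.45 ('top',) [ 0.4212 -0.3765  1.4802] 286
1.45 ('scene',) [ 0.4197 -0.3785  1.4609] 466
```

Call:
step_arm --commands '[{"translation":[0,0,0],"roll":-0.116},{"translation":[0,0,0],"roll":-0.116},{"translation":[0,0,0],"roll":-0.116},{"translation":[0,0,0],"roll":-0.116},{"translation":[0,0,0],"roll":-0.116},{"translation":[0,0,0],"roll":-0.116},{"translation":[0,0,0],"roll":-0.116},{"translation":[0,0,0],"roll":-0.116},{"translation":[0,0,0],"roll":-0.116},{"translation":[0,0,0],"roll":-0.116},{"translation":[0,0,0],"roll":-0.116},{"translation":[0,0,0],"roll":-0.117}]'

```text
time: 21.97
tool_pos: [0.4535, 0.0258, 0.2455]
tool_rot: [-3.142, -0.0, 3.026]
contact_force: [0.2, -0.2, 1.0]
opening: 0.0548
grip_force: 0.0
```

Call:
step_arm --commands '[{"translation":[-1.4,-20,0],"roll":0},{"translation":[-1.4,-37,0],"roll":0},{"translation":[-1.4,-37,0],"roll":0},{"translation":[-1.4,-37,0],"roll":0},{"translation":[-1.4,-37,0],"roll":0},{"translation":[-1.4,-37,0],"roll":0},{"translation":[-1.4,-37,0],"roll":0},{"translation":[-1.4,-37,0],"roll":0},{"translation":[-1.4,-37,0],"roll":0},{"translation":[-1.4,-37,0],"roll":0},{"translation":[-1,-30,0],"roll":0},{"translation":[0,-20,0],"roll":0},{"translation":[0,0,0],"roll":0}]'

```text
time: 23.05
tool_pos: [0.4181, -0.3805, 0.2445]
tool_rot: [-3.141, -0.001, 3.016]
contact_force: [-0.4, 0.8, -0.1]
opening: 0.0554
grip_force: 0.0
```

```bash
python3 go.py .4208 -.377 .106 3.025
```

```text
t 23.05 pos [ 0.4181 -0.3805  0.2445] yaw 3.0164 F [-0.4  0.8 -0.1] open 0.0554 grip 0.0
roll -0.0086 then mm [ -2.2   3.8 138.5]
```

Call:
step_arm --commands '[{"translation":[-2,3,30],"roll":0},{"translation":[0,0,35],"roll":0},{"translation":[0,0,35],"roll":0},{"translation":[0,0,22],"roll":0},{"translation":[0,0,12],"roll":0},{"translation":[0,0,3],"roll":0},{"translation":[0,0,0],"roll":0}]'

```text
time: 23.63
tool_pos: [0.4211, -0.3727, 0.1078]
tool_rot: [3.14, -0.001, 3.021]
contact_force: [-0.3, -0.7, -0.5]
opening: 0.0551
grip_force: 0.0
```

Call:
step_arm --commands '[{"translation":[0,0,0],"roll":0},{"translation":[0,0,0],"roll":0},{"translation":[0,0,0],"roll":0},{"translation":[0,0,0],"roll":0},{"translation":[0,0,0],"roll":0},{"translation":[0,0,0],"roll":0}]' --fingers 0.1 --grip_force 55

```text
time: 24.13
tool_pos: [0.421, -0.3736, 0.1093]
tool_rot: [-3.141, 0.001, 3.02]
contact_force: [0.1, -0.3, -1.1]
opening: 0.0218
grip_force: 54.9
```

```bash
python3 go.py .5 -.03 .24 1.628
```

```text
t 24.13 pos [ 0.421  -0.3736  0.1093] yaw 3.02 F [ 0.1 -0.3 -1.1] open 0.0218 grip 54.9
roll 1.392 then mm [ 338.5   98.6 -130.7]
```

Call:
step_arm --commands '[{"translation":[0,0,-15],"roll":0},{"translation":[0,0,-35],"roll":0},{"translation":[0,0,-40],"roll":0},{"translation":[0,0,-35],"roll":0.116},{"translation":[0,0,0],"roll":0.116},{"translation":[0,0,0],"roll":0.116},{"translation":[0,0,0],"roll":0.116},{"translation":[0,0,0],"roll":0.116},{"translation":[0,0,0],"roll":0.116},{"translation":[0,0,0],"roll":0.116},{"translation":[0,0,0],"roll":0.116},{"translation":[0,0,0],"roll":0.116},{"translation":[0,0,0],"roll":0.116},{"translation":[0,0,0],"roll":0.116},{"translation":[0,0,0],"roll":0.116}]'

```text
time: 25.38
tool_pos: [0.4206, -0.373, 0.2334]
tool_rot: [-3.141, -0.001, 1.622]
contact_force: [0.1, -0.6, -2.3]
opening: 0.0215
grip_force: 54.8
```

Call:
step_arm --commands '[{"translation":[20,5,0],"roll":0},{"translation":[30,8,0],"roll":0},{"translation":[36,10,0],"roll":0},{"translation":[36,10,0],"roll":0},{"translation":[36,10,0],"roll":0},{"translation":[36,10,0],"roll":0},{"translation":[36,10,0],"roll":0},{"translation":[36,10,0],"roll":0},{"translation":[36,10,0],"roll":0},{"translation":[25,10,0],"roll":0},{"translation":[10,6,0],"roll":0},{"translation":[0,0,0],"roll":0}]'

```text
time: 26.38
tool_pos: [0.5009, -0.029, 0.2336]
tool_rot: [-3.142, -0.0, 1.631]
contact_force: [-0.2, -0.7, -1.7]
opening: 0.0214
grip_force: 54.8
```

```bash
python3 go.py .6463 -.032 .17 1.627
```

```text
t 26.38 pos [ 0.5009 -0.029   0.2336] yaw 1.6314 F [-0.2 -0.7 -1.7] open 0.0214 grip 54.8
roll 0.0044 then mm [-11.1 145.   63.6]
```

Call:
step_arm --commands '[{"translation":[-5,15,0],"roll":0.002},{"translation":[-5,30,0],"roll":0},{"translation":[-1,35,0],"roll":0},{"translation":[0,35,0],"roll":0},{"translation":[0,20,0],"roll":0},{"translation":[0,10,0],"roll":0},{"translation":[0,0,0],"roll":0},{"translation":[0,0,0],"roll":0},{"translation":[0,0,0],"roll":0}]'

```text
time: 27.13
tool_pos: [0.6449, -0.0352, 0.2335]
tool_rot: [-3.14, 0.0, 1.625]
contact_force: [0.0, 0.0, -1.7]
opening: 0.0216
grip_force: 54.8
```

Call:
step_arm --commands '[{"translation":[0,0,20],"roll":0},{"translation":[0,0,20],"roll":0},{"translation":[0,0,0],"roll":0},{"translation":[0,0,0],"roll":0},{"translation":[0,0,0],"roll":0}]'

```text
time: 27.55
tool_pos: [0.646, -0.0345, 0.1953]
tool_rot: [3.14, 0.001, 1.626]
contact_force: [1.3, -0.4, -1.4]
opening: 0.0211
grip_force: 54.8
```

```bash
python3 go.py .6463 -.032 .161 1.627
```

```text
t 27.55 pos [ 0.646  -0.0345  0.1953] yaw 1.6257 F [ 1.3 -0.4 -1.4] open 0.0211 grip 54.8
roll -0.0013 then mm [ 2.4  0.5 34.3]
```

Call:
step_arm --commands '[{"translation":[0,0.5,15],"roll":0},{"translation":[0,0,10],"roll":0},{"translation":[0,0,5],"roll":0},{"translation":[0,0,2],"roll":0},{"translation":[0,0,0],"roll":0},{"translation":[0,0,0],"roll":0}]'

```text
time: 28.05
tool_pos: [0.6466, -0.0341, 0.1624]
tool_rot: [3.141, 0.0, 1.626]
contact_force: [-0.1, 1.0, -2.8]
opening: 0.0218
grip_force: 54.8
```

```bash
python3 go.py .6463 -.032 .161 1.627;python3 prof.py .0 2>/dev/null|tail -1; cp pics/sceneP.png pics/sceneR.png; sed -i 's/("0","5")/("R",)/' shift.py
```

```text
t 28.05 pos [ 0.6466 -0.0341  0.1624] yaw 1.626 F [-0.1  1.  -2.8] open 0.0218 grip 54.8
roll -0.001 then mm [ 2.2 -0.2  1.4]
[ 0.6467 -0.0341  0.1625]
```

Call:
step_arm --commands '[{"translation":[1,0,0],"roll":0},{"translation":[1,0,0],"roll":0},{"translation":[1,0,0],"roll":0},{"translation":[0,0,0],"roll":0}]'

```text
time: 28.48
tool_pos: [0.6462, -0.0308, 0.1619]
tool_rot: [3.141, 0.0, 1.626]
contact_force: [0.6, -0.5, -2.4]
opening: 0.022
grip_force: 54.8
```

Call:
step_arm --commands '[{"translation":[1,0,0],"roll":0},{"translation":[1,0,0],"roll":0},{"translation":[0,0,0],"roll":0}]'

```text
time: 28.73
tool_pos: [0.646, -0.0288, 0.1618]
tool_rot: [-3.142, -0.0, 1.626]
contact_force: [0.2, -0.1, -2.1]
opening: 0.0216
grip_force: 54.8
```

Call:
step_arm --commands '[{"translation":[1,0,0],"roll":0},{"translation":[0,0,0],"roll":0}]'

```text
time: 28.9
tool_pos: [0.646, -0.0279, 0.1618]
tool_rot: [-3.142, -0.0, 1.626]
contact_force: [0.1, -0.3, -2.5]
opening: 0.0216
grip_force: 54.8
```

Call:
step_arm --commands '[{"translation":[0.7,0,0],"roll":0},{"translation":[0,0,0],"roll":0}]'

```text
time: 29.07
tool_pos: [0.646, -0.0277, 0.1618]
tool_rot: [3.142, 0.001, 1.626]
contact_force: [-0.1, -1.2, -2.6]
opening: 0.0217
grip_force: 54.8
```

```bash
python3 prof.py .0 2>/dev/null|tail -1; python3 shift.py
```

```text
[ 0.646  -0.0277  0.1619]
R tallest [0.02 0.  ] shortest [0.24 0.17]
```

Call:
step_arm --commands '[{"translation":[0.8,0,0],"roll":0},{"translation":[0,0,0],"roll":0}]'

```text
time: 29.33
tool_pos: [0.646, -0.0272, 0.162]
tool_rot: [3.141, 0.001, 1.626]
contact_force: [0.2, -4.1, -1.8]
opening: 0.0215
grip_force: 54.9
```

Call:
step_arm --commands '[{"translation":[0.8,0,0],"roll":0},{"translation":[0,0,0],"roll":0}]'

```text
time: 29.5
tool_pos: [0.6459, -0.0267, 0.1622]
tool_rot: [3.141, 0.002, 1.626]
contact_force: [-0.6, -4.8, -0.8]
opening: 0.0218
grip_force: 54.9
```

```bash
python3 prof.py .0 2>/dev/null|tail -1; python3 shift.py
```

```text
[ 0.646  -0.0267  0.1622]
R tallest [0.33 0.01] shortest [0.22 0.18]
```

Call:
step_arm --commands '[{"translation":[0,0,1],"roll":0},{"translation":[0,0,1],"roll":0},{"translation":[0,0,1],"roll":0},{"translation":[0,0,0.5],"roll":0},{"translation":[0,0,0],"roll":0}]'

```text
time: 30.02
tool_pos: [0.6463, -0.0267, 0.1593]
tool_rot: [3.14, 0.002, 1.626]
contact_force: [-0.4, -5.0, 1.4]
opening: 0.0217
grip_force: 54.9
```

Call:
step_arm --commands '[{"translation":[0,0,0.5],"roll":0},{"translation":[0,0,0],"roll":0},{"translation":[0,0,0],"roll":0}]'

```text
time: 30.27
tool_pos: [0.6463, -0.0267, 0.1593]
tool_rot: [3.14, 0.002, 1.626]
contact_force: [-1.6, -4.4, 4.2]
opening: 0.0213
grip_force: 54.9
```

Call:
step_arm --commands '[{"translation":[0,0,0],"roll":0},{"translation":[0,0,0],"roll":0},{"translation":[0,0,0],"roll":0},{"translation":[0,0,0],"roll":0},{"translation":[0,0,-10],"roll":0},{"translation":[0,0,-25],"roll":0},{"translation":[0,0,-35],"roll":0},{"translation":[0,0,-20],"roll":0},{"translation":[0,-30,0],"roll":0},{"translation":[0,-40,0],"roll":0},{"translation":[0,-40,0],"roll":0},{"translation":[0,-40,0],"roll":0},{"translation":[0,-40,0],"roll":0}]' --fingers 0.6

```text
time: 31.35
tool_pos: [0.4543, -0.036, 0.2483]
tool_rot: [3.141, 0.0, 1.626]
contact_force: [-0.3, -0.6, -0.1]
opening: 0.0555
grip_force: 0.0
```

```bash
python3 chk.py 7 x; python3 prof.py .001 2>/dev/null|head -3; sed -i 's/("R",)/("0","6")/' shift.py; python3 shift.py
python3 - <<'E'
import cv2,numpy as np
a=cv2.imread("pics/scene7.png")[190:300,225:410]; b=cv2.imread("pics/top7.png")[98:165,245:385]
a=cv2.resize(a,(740,340),interpolation=cv2.INTER_CUBIC);b=cv2.resize(b,(530,254),interpolation=cv2.INTER_CUBIC)
b=cv2.copyMakeBorder(b,0,0,0,210,cv2.BORDER_CONSTANT)
cv2.imwrite("pics/final.png",np.clip(np.vstack([a,b])*1.4,0,255).astype(np.uint8))
E
```

```text
('top', 'scene') [('tallest', [0.6389, 0.0952, 0.0558]), ('second', [0.642, 0.0332, 0.0579]), ('third', [0.643, -0.0299, 0.0614]), ('shortest', [0.652, -0.1127, 0.0464])] 1295.1
('top',) [('tallest', [0.64, 0.0973, 0.0511]), ('second', [0.6432, 0.0347, 0.0606]), ('third', [0.6437, -0.0284, 0.0773]), ('shortest', [0.6524, -0.11, 0.0673])] 227.8
('scene',) [('tallest', [0.638, 0.095, 0.0609]), ('second', [0.6415, 0.033, 0.0613]), ('third', [0.6427, -0.0299, 0.0581]), ('shortest', [0.6517, -0.1136, 0.0505])] 917.6
0.09 319 269 [18, 22, 19, 19, 22, 23, 23, 15, 17, 21, 22, 20, 20, 10, 28, 23, 9, 28, 17]
0.1 320 266 [13, 16, 31, 13, 24, 18, 18, 29, 15, 17, 15, 18, 12, 23, 25, 16, 18, 17, 27]
0.11 320 263 [21, 14, 21, 26, 18, 25, 12, 18, 23, 22, 23, 21, 12, 24, 25, 17, 22, 19, 27]
0 tallest [1.11 0.  ] shortest [0.02 0.  ]
6 tallest [0.11 0.39] shortest [0.03 0.01]
```

View pics/final.png

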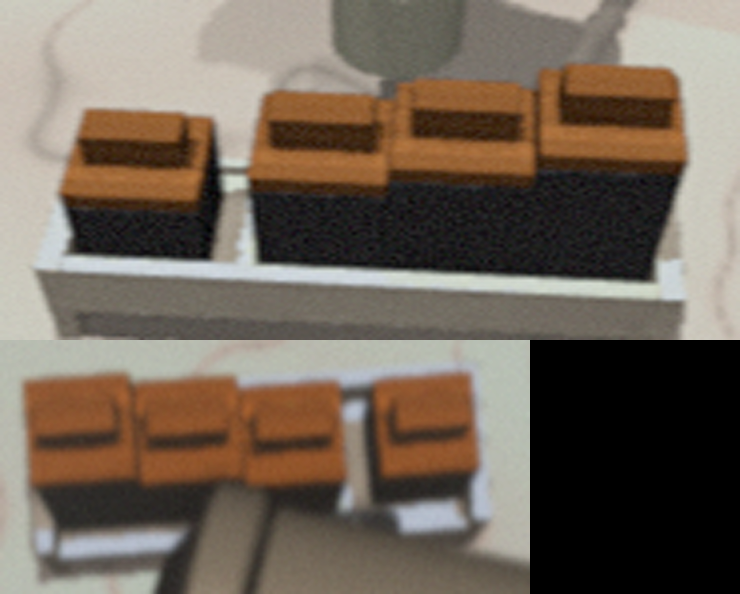

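Order, squareness and snugness look right, but both cameras put the third about 3.5 mm forward of the row line (third crop at 320,190). I take it again, shift it back and reseat it.

```bash
python3 go.py .6463 -.0275 .160 1.626
```

```text
t 31.75 pos [ 0.4575 -0.0364  0.248 ] yaw 1.6263 F [0.5 0.6 0.3] open 0.055 grip 0.0
roll 0.0003 then mm [ -1.5 189.   88. ]
```

Call:
step_arm --commands '[{"translation":[-1,30,0],"roll":0},{"translation":[0,40,0],"roll":0},{"translation":[0,40,0],"roll":0},{"translation":[0,40,0],"roll":0},{"translation":[0,30,0],"roll":0},{"translation":[0,9,0],"roll":0},{"translation":[0,0,35],"roll":0},{"translation":[0,0,30],"roll":0},{"translation":[0,0,15],"roll":0},{"translation":[0,0,7],"roll":0},{"translation":[0,0,0],"roll":0},{"translation":[0,0,0],"roll":0}]'

```text
time: 32.75
tool_pos: [0.6457, -0.0268, 0.1612]
tool_rot: [3.141, 0.0, 1.626]
contact_force: [0.3, -0.0, 0.5]
opening: 0.055
grip_force: 0.0
```

```bash
python3 go.py .6463 -.0275 .160 1.626; python3 prof.py 0 2>/dev/null|tail -1; cp pics/sceneP.png pics/sceneA.png
```

```text
t 32.75 pos [ 0.6457 -0.0268  0.1612] yaw 1.6262 F [ 0.3 -0.   0.5] open 0.055 grip 0.0
roll 0.0002 then mm [-0.7  0.5  1.2]
[ 0.6461 -0.027   0.1625]
```

Call:
step_arm --commands '[{"translation":[0,0,0],"roll":0},{"translation":[0,0,0],"roll":0},{"translation":[0,0,0],"roll":0},{"translation":[0,0,0],"roll":0},{"translation":[0,0,0],"roll":0},{"translation":[0,0,0],"roll":0}]' --fingers 0.1 --grip_force 55

```text
time: 33.35
tool_pos: [0.6449, -0.0269, 0.1609]
tool_rot: [3.142, 0.0, 1.626]
contact_force: [-0.6, 0.3, 2.8]
opening: 0.0212
grip_force: 55.0
```

```bash
python3 prof.py 0 2>/dev/null|tail -1
cat >> shift.py <<'E'
if len(sys.argv)>1: print("third",ecc(r("pics/sceneA.png"),new,290,228,320,266),"second",ecc(r("pics/sceneA.png"),new,325,228,356,260))
E
python3 shift.py x
```

```text
[ 0.6449 -0.0269  0.1609]
0 tallest [ 1.08 -0.01] shortest [-0.09 -0.02]
6 tallest [0.1  0.19] shortest [-0.09 -0.01]
third [ 0.04 -0.14] second [0.07 0.01]
```

Call:
step_arm --commands '[{"translation":[0,0,-1.5],"roll":0},{"translation":[0,0,-1.5],"roll":0},{"translation":[-1.5,0,0],"roll":0},{"translation":[0,1.8,0],"roll":0},{"translation":[0,1.9,0],"roll":0},{"translation":[1,0,0],"roll":0},{"translation":[0.5,0,0],"roll":0},{"translation":[0,0,0],"roll":0}]'

```text
time: 34.12
tool_pos: [0.6486, -0.0266, 0.1637]
tool_rot: [-3.142, 0.0, 1.626]
contact_force: [0.4, -0.3, -2.9]
opening: 0.0215
grip_force: 55.0
```

Call:
step_arm --commands '[{"translation":[1,0,0],"roll":0},{"translation":[0,0,0],"roll":0}]'

```text
time: 34.28
tool_pos: [0.6486, -0.0262, 0.164]
tool_rot: [3.141, 0.001, 1.626]
contact_force: [-0.2, -3.8, -3.1]
opening: 0.0216
grip_force: 55.0
```

Call:
step_arm --commands '[{"translation":[0.8,0,0],"roll":0},{"translation":[0,0,0],"roll":0}]'

```text
time: 34.45
tool_pos: [0.6487, -0.0257, 0.1642]
tool_rot: [3.141, 0.002, 1.626]
contact_force: [-0.2, -5.2, -1.1]
opening: 0.0212
grip_force: 55.0
```

```bash
python3 prof.py 0 2>/dev/null|tail -1; python3 shift.py x
```

```text
[ 0.6487 -0.0257  0.1642]
0 tallest [ 1.39 -0.07] shortest [-0.09 -0.  ]
6 tallest [0.4 0.2] shortest [-0.08 -0.02]
third [0.68 0.68] second [ 1.14 -0.05]
```

Call:
step_arm --commands '[{"translation":[0,0,1],"roll":0},{"translation":[0,0,1],"roll":0},{"translation":[0,0,1],"roll":0},{"translation":[0,0,0.5],"roll":0},{"translation":[0,0,0],"roll":0},{"translation":[0,0,0],"roll":0}]'

```text
time: 35.05
tool_pos: [0.6489, -0.0258, 0.1611]
tool_rot: [3.14, 0.002, 1.626]
contact_force: [-0.0, -4.8, 1.2]
opening: 0.0216
grip_force: 55.0
```

Call:
step_arm --commands '[{"translation":[0,0,0],"roll":0},{"translation":[0,0,0],"roll":0},{"translation":[0,0,0],"roll":0},{"translation":[0,0,0],"roll":0},{"translation":[0,0,-10],"roll":0},{"translation":[0,0,-25],"roll":0},{"translation":[0,0,-35],"roll":0},{"translation":[0,0,-30],"roll":0},{"translation":[0,-30,0],"roll":0},{"translation":[0,-40,0],"roll":0},{"translation":[0,-40,0],"roll":0},{"translation":[0,-40,0],"roll":0},{"translation":[0,-40,0],"roll":0},{"translation":[0,-40,0],"roll":0},{"translation":[0,0,0],"roll":0}]' --fingers 0.6

```text
time: 36.3
tool_pos: [0.4118, -0.0364, 0.2604]
tool_rot: [-3.137, -0.001, 1.626]
contact_force: [0.6, 0.6, 1.2]
opening: 0.0551
grip_force: 0.0
```

```bash
python3 chk.py 8 x
python3 - <<'E'
from cell import *
import numpy as np
read_camera("scene")
for n in("mug","jar","oil"): print(n,[(np.round(d["at"],3).tolist(),round(d["confidence"],2)) for d in search_frame("scene",n)][:1])
s=observe();print(s["time"],s["tool_pos"])
E
```

```text
('top', 'scene') [('tallest', [0.6391, 0.0953, 0.0575]), ('second', [0.6421, 0.0332, 0.0627]), ('third', [0.6478, -0.0293, 0.0758]), ('shortest', [0.6517, -0.1128, 0.0524])] 1342.6
('top',) [('tallest', [0.6401, 0.0969, 0.0535]), ('second', [0.6433, 0.0346, 0.0581]), ('third', [0.6488, -0.0283, 0.0705]), ('shortest', [0.6526, -0.1102, 0.0641])] 197.8
('scene',) [('tallest', [0.6378, 0.0951, 0.0578]), ('second', [0.6412, 0.0331, 0.0617]), ('third', [0.6469, -0.0295, 0.0655]), ('shortest', [0.6517, -0.1135, 0.0487])] 967.7
mug [([0.448, -0.021, 0.053], 0.72)]
jar [([0.661, 0.321, 0.097], 0.56)]
oil [([0.639, -0.325, 0.11], 0.84)]
36.8 [ 0.41940589 -0.03752532  0.26003858]
```

The row fits well. Spacings are about 62.4 and 62.9 mm, x is within about 1 mm of the row line, yaws agree at about 0.06, and the bystanders have not moved. I hand it in.

```bash
python3 -c "
from cell import *
print(hand_in())"
```

```text
the job is handed in; nothing more can be done
None
```

The row is complete and handed in at about 37 s. By the last camera fit, heights fall from tallest to shortest, all square, fronts within about 1 mm of line. The first three stand under about 1 mm apart. The third was stood upright on the worktop and released before being retaken. The tallest was nudged 2–3 mm, and the mug, jar and bottle did not move.

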